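# Change the vials in the shaker

### The arm

A 7-joint arm with a two-finger parallel gripper is mounted at the origin on a cart in front of the work surface, level with it; the furniture and walls round the work are solid. World frame = base frame: x ahead of the robot, y to its left, z up, the work surface at z = 0. Lengths are in m, angles in rad, forces in N, time in s.
With the tool pointing down it reaches from about 0.35 to 0.9 m from the base axis. Payload 7.2 kg.
Tool frame: the origin (TCP) lies midway between the tips of the shut fingers; the grasp point (between the pads) lies hold_point_z behind it (hold_point_z is the distance from the TCP to the grasp point, in m); z points along the fingers, y is the line along which they close (so a half turn about z gives the same grasp; the last joint's range is limited). The gripper opens to 85 mm and grips with 20 to 120 N. Pads are 22 mm wide; open, the fingers measure 114 mm over their backs; the gripper's body (76 mm by 85 mm) begins 54 mm behind the grasp point. The pads swing forward as they close: fully open they stand 13 mm farther back than shut.
Start: joints at [-1.212, 0.411, -0.013, 1.596, 0.006, 1.134, -0.082], TCP at [0.259, 0.569, 0.199] pointing down, gripper open.
Joint ranges: [-2.95, 2.95], [-0.29, 1.99], [-1.47, 1.44], [0.14, 2.54], [-1.03, 4.17], [0.13, 1.85], [-2.86, 2.86]. Speed limits (rad/s): [2.39, 2.39, 3.01, 3.01, 3.14, 3.14, 3.14].

### API

Orientations are given as a unit quaternion [w, x, y, z].
In Python, from station import * gives the robot as it stands.
- The arm moves only by the tool arm_command, never from a script. Its argument "rows" is a list of rows, each a list of 3 entries, a list of its own where there are three numbers: the shift along the tool's x, y, z in mm, then the turn, a rotation vector about the tool's x, y, z in rad, then the opening, from -1 (shut) to 1 (fully open). A call has 1 to 8 rows; each row is the pose to reach, as a shift and turn from the pose commanded when the call began, along the tool's axes at that moment; what a row does not reach only later rows make up. A row lasts 1/10 s, in which the tool goes at most 50 mm and 8.59 degrees, less where a joint would pass 70% of its speed; a pose out of reach is approached as far as the arm can. A call with a gripper value outside its range is refused whole. The fingers move at their own pace and stop on an object; "grip_force" is the grip in N (left out, the last holds). Time passes only in rows, so rows that repeat a pose let the fingers close. It gives the time, the measured TCP pose, the force, the opening and the grip force at its end, in the units of the state.
- get_state(): the state, without advancing time (a new reading comes with each control period).
- snapshot(name): name is "scene" or "side" or "wrist"; returns a dict with "img" (384x512x3 uint8, blue, green, red), "depth" (384x512 float32, m along the optical axis (not along the pixel's ray), 0 where there is no reading), "fovy" (degrees; the focal length in pixels is half the picture's height over the tangent of half this angle, whatever the lens; pixels are square), "cx", "cy" (the principal point, pixels), "R" (3x3) and "t" (3): a world point X has camera coordinates R X + t. Camera axes: x right, y down, z forward; pixel columns grow to the right and rows downward; lengths in m; the calibration is good to about 2 mm. The wrist camera is an equidistant fisheye: a pixel r from the principal point sees the ray r / f radians off the axis. A picture is of the moment at which its call begins.
- job_done(): hands the job in; it is judged then, once.
The state is a dict: "clock": time; "qpos": joint angles; "dq": joint speeds; "joint_torque": joint torques, N m; "eef_pos": TCP position; "ee_rot": TCP orientation; "ft_force": force on the tool from outside, world axes, zero at the start; "moment": the same for the moment, N m; "opening": finger opening in m; "grasp_force": force on a finger pad.
Only numpy, scipy, OpenCV 4.12 (cv2) and the standard library are available. Lean on these libraries where they do the work, as an engineer would, in place of code of your own. Each camera call takes 0.05 s, during which the arm holds its last target. There are 200 camera calls.

### The job

The blank run is over: switch the vial shaker off at its rotary isolator, take out every blank that stands in it and stand it upright in the steel tray, and stand every labelled sample vial from the white carrier upright in a collar of its own, down on the pad, with its label turned squarely to the reader bar behind the row. When all are in, switch the shaker back on. Reach in among the collars only while it is off; leave the vial already in the tray where it is.

Things in the scene. Friction and masses are not known exactly. Their poses are not given: they have to be found in the camera images.
- shaker: bench vial shaker, a white box 200 (x) x 420 (y) x 50 mm high on the worktop, does not move. Origin: centre of its underside, on the worktop. Its +x points away from the robot, to the back. On top: an aluminium platform (top 62 mm up) with a row of four wire collars along y; behind the row (towards +x) stands the reader, a grey bar 42 x 300 mm, its top 106 mm up, its dark window facing the row, 62 mm from the axes of the collars; at the -y end the isolator switch
- isolator (a joint): rotary isolator switch of the shaker, upright axis: 0 = off (bar handle along the shaker's x, its white line towards the robot), 1.571 = on (handle along the shaker's y, white line towards the collars); the value grows clockwise as seen from above. A spring detent (up to about 0.06 N m) holds it at either stop; past half-way it snaps over
- isolator_grip (a point): point on the switch's axis, half-way up its black bar handle: bar 58 mm long, 14 mm wide, 32 mm tall, its top 99 mm above the worktop; the point turns with the handle, the bar lies along the point's x and the white line is on its -x half. Under the bar a round hub of radius 23 mm, its top 67 mm above the worktop
- collar_0 (a point): standing place 0 of 4 (0 is at the +y end, 75 mm apart): the centre of the rubber pad on which a vial stands, 64 mm above the worktop; axes as the shaker's, +x towards the reader. The wire collar round it has 32 mm inner width, its wires run 6 to 20 mm above the pad, with an 80 degree gap on the reader's side
- collar_1 (a point): standing place 1 of 4 (0 is at the +y end, 75 mm apart): the centre of the rubber pad on which a vial stands, 64 mm above the worktop; axes as the shaker's, +x towards the reader. The wire collar round it has 32 mm inner width, its wires run 6 to 20 mm above the pad, with an 80 degree gap on the reader's side
- collar_2 (a point): standing place 2 of 4 (0 is at the +y end, 75 mm apart): the centre of the rubber pad on which a vial stands, 64 mm above the worktop; axes as the shaker's, +x towards the reader. The wire collar round it has 32 mm inner width, its wires run 6 to 20 mm above the pad, with an 80 degree gap on the reader's side
- collar_3 (a point): standing place 3 of 4 (0 is at the +y end, 75 mm apart): the centre of the rubber pad on which a vial stands, 64 mm above the worktop; axes as the shaker's, +x towards the reader. The wire collar round it has 32 mm inner width, its wires run 6 to 20 mm above the pad, with an 80 degree gap on the reader's side
- sample_0_mid (a point): sample vial (may be absent): glass vial, 61 mm tall, about 30 g: body 27 mm in diameter up to 42 mm above its foot, then a tapering shoulder, and a white screw cap 23.6 mm in diameter over the top 14 mm; standing upright at the start in a pocket of the carrier, with a white label with black bars on one side and a black pen line across the cap from its centre towards the label. Point on the axis half-way up (30.5 mm above its foot); z up along the vial, +x towards the label
- sample_0_label (a point): centre of that vial's label, 14 mm from its axis on its +x side, 29 mm above its foot (label 24 mm high)
- sample_1_mid (a point): sample vial (may be absent): glass vial, 61 mm tall, about 30 g: body 27 mm in diameter up to 42 mm above its foot, then a tapering shoulder, and a white screw cap 23.6 mm in diameter over the top 14 mm; standing upright at the start in a pocket of the carrier, with a white label with black bars on one side and a black pen line across the cap from its centre towards the label. Point on the axis half-way up (30.5 mm above its foot); z up along the vial, +x towards the label
- sample_1_label (a point): centre of that vial's label, 14 mm from its axis on its +x side, 29 mm above its foot (label 24 mm high)
- sample_2_mid (a point): sample vial (may be absent): glass vial, 61 mm tall, about 30 g: body 27 mm in diameter up to 42 mm above its foot, then a tapering shoulder, and a white screw cap 23.6 mm in diameter over the top 14 mm; standing upright at the start in a pocket of the carrier, with a white label with black bars on one side and a black pen line across the cap from its centre towards the label. Point on the axis half-way up (30.5 mm above its foot); z up along the vial, +x towards the label
- sample_2_label (a point): centre of that vial's label, 14 mm from its axis on its +x side, 29 mm above its foot (label 24 mm high)
- sample_3_mid (a point): sample vial (may be absent): glass vial, 61 mm tall, about 30 g: body 27 mm in diameter up to 42 mm above its foot, then a tapering shoulder, and a white screw cap 23.6 mm in diameter over the top 14 mm; standing upright at the start in a pocket of the carrier, with a white label with black bars on one side and a black pen line across the cap from its centre towards the label. Point on the axis half-way up (30.5 mm above its foot); z up along the vial, +x towards the label
- sample_3_label (a point): centre of that vial's label, 14 mm from its axis on its +x side, 29 mm above its foot (label 24 mm high)
- blank_0_mid (a point): blank (may be absent): glass vial, 61 mm tall, about 30 g: body 27 mm in diameter up to 42 mm above its foot, then a tapering shoulder, and a white screw cap 23.6 mm in diameter over the top 14 mm; standing upright at the start in one of the shaker's collars, without label or pen line. Point on the axis half-way up (30.5 mm above its foot), z along the vial
- blank_1_mid (a point): blank (may be absent): glass vial, 61 mm tall, about 30 g: body 27 mm in diameter up to 42 mm above its foot, then a tapering shoulder, and a white screw cap 23.6 mm in diameter over the top 14 mm; standing upright at the start in one of the shaker's collars, without label or pen line. Point on the axis half-way up (30.5 mm above its foot), z along the vial
- blank_2_mid (a point): blank (may be absent): glass vial, 61 mm tall, about 30 g: body 27 mm in diameter up to 42 mm above its foot, then a tapering shoulder, and a white screw cap 23.6 mm in diameter over the top 14 mm; standing upright at the start in one of the shaker's collars, without label or pen line. Point on the axis half-way up (30.5 mm above its foot), z along the vial
- blank_3_mid (a point): blank (may be absent): glass vial, 61 mm tall, about 30 g: body 27 mm in diameter up to 42 mm above its foot, then a tapering shoulder, and a white screw cap 23.6 mm in diameter over the top 14 mm; standing upright at the start in one of the shaker's collars, without label or pen line. Point on the axis half-way up (30.5 mm above its foot), z along the vial
- tray: shallow steel tray for blanks, 180 (x) x 100 (y) mm outside, rim 18 mm high, walls and floor 3 mm, does not move. Origin: centre of its underside on the worktop
- old_blank_mid (a point): blank that already stands in the tray near its +x end, same kind of vial; leave it there. Point on its axis half-way up
- carrier: white plastic carrier in which the samples wait: a loose square block 125 x 125 x 30 mm, 0.6 kg, with four round pockets (29 mm wide, 24 mm deep, 66 mm apart, 33 mm either side of its centre). Origin: centre of its underside on the worktop
Mind the look-alikes: they are no part of the job. There is more than one size of the tray; the job needs the larger.

How it is judged:
By the outcome, as a careful person would: the job done as asked, in the order asked, and still so for the second after the job is handed in, with the robot touching nothing.
Of blank_0, blank_1, blank_2, blank_3 only 1 to 2 are there at a start; the rules pass over those that are not, and their reading is None.
Of sample_0, sample_1, sample_2, sample_3 only 3 to 4 are there at a start; the rules pass over those that are not, and their reading is None.
At some moment in a run one of carrier may be knocked a few centimetres aside while the robot is not near it.
It also fails if it takes over 210 s, if anything falls off the work surface, if the arm or the gripper's body presses on something with over 40 N, if the wrist force passes 120 N, or if a joint passes its speed limit or range.

## Working session

There is one attempt and no reset: what is moved stays moved. The work goes in short steps, Python scripts to look and compute and a tool call to move; the robot and the scene stay as the last step left them, time stands still between calls to the robot, and variables do not carry over. Pictures are saved under pics/ and viewed, at most 14 in all, crops included, and the job is handed in when it is done.

Besides the shell and the picture viewer there is one more tool, called as name(argument=value, ...), one argument or row to a line, values as JSON. arm_command: Moves the arm, as the interface text tells. Its arguments: {"type":"object","properties":{"rows":{"type":"array"},"grip_force":{"type":"number"}},"required":["rows"]}

```bash
ls; mkdir -p pics
python3 - <<'E'
from station import *
import cv2,numpy as np
s=get_state();print(s)
for n in ["scene","side"]:
    d=snapshot(n);np.savez(f'pics/{n}0.npz',**d)
    print(n,d['fovy'],d['cx'],d['cy'],d['R'],d['t'])
    cv2.imwrite(f'pics/{n}0.png',cv2.resize(d['img'],(800,600),interpolation=cv2.INTER_CUBIC))
E
```

```text
pics
{'clock': 0.0, 'qpos': array([-1.21217946,  0.41190814, -0.01279062,  1.59709153,  0.00558806,
        1.1343212 , -0.08219145]), 'dq': array([ 0.00030905, -0.00166551, -0.00097115,  0.0010709 ,  0.00023388,
       -0.00056895, -0.00100907]), 'joint_torque': array([-7.78671001e-04, -6.00623274e+01,  6.81349151e-01, -2.99407786e+01,
        1.37137724e-02,  1.05421606e-02, -5.78665265e-06]), 'eef_pos': array([0.25848838, 0.56839694, 0.19782814]), 'ee_rot': array([-1.40676317e-04,  2.11743084e-01,  9.77324997e-01, -8.34801919e-04]), 'ft_force': array([-0.32530079,  0.04851503, -0.47176385]), 'moment': array([-0.02307133, -0.04666349, -0.05512437]), 'grasp_force': 0.0, 'opening': 0.08536264928335542}
scene 54.45454287524947 255.21746609146433 191.51072537971567 [[ 0.90347496 -0.42861073  0.00508368]
 [-0.2804698  -0.60009202 -0.74915036]
 [ 0.32414456  0.67541277 -0.66238048]] [-0.53416403  0.15651782  1.19067128]
side 44.813189521004674 262.86860518157005 195.91923987484986 [[-0.99970754  0.02327368  0.0065707 ]
 [ 0.00909834  0.61370366 -0.78948403]
 [-0.02240666 -0.78919336 -0.61373593]] [0.53380311 0.15008531 1.58262503]
```

View pics/scene0.png

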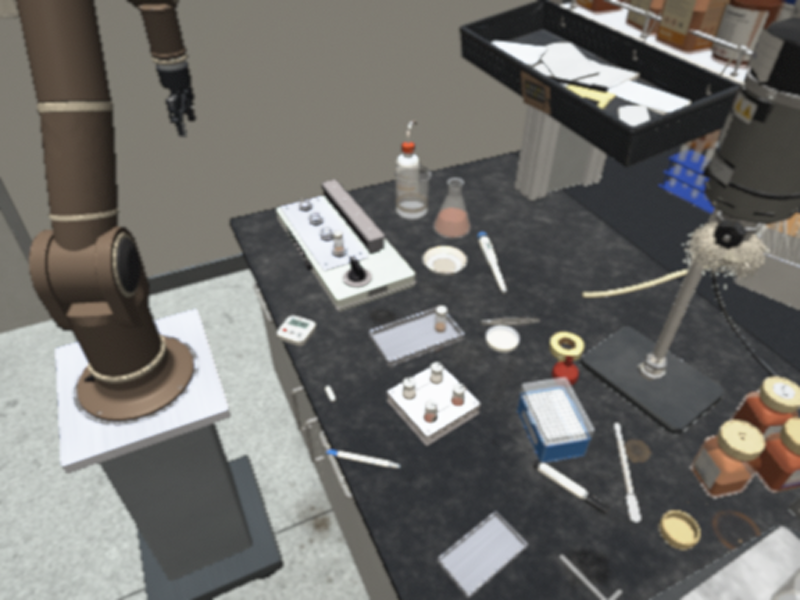

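View pics/side0.png

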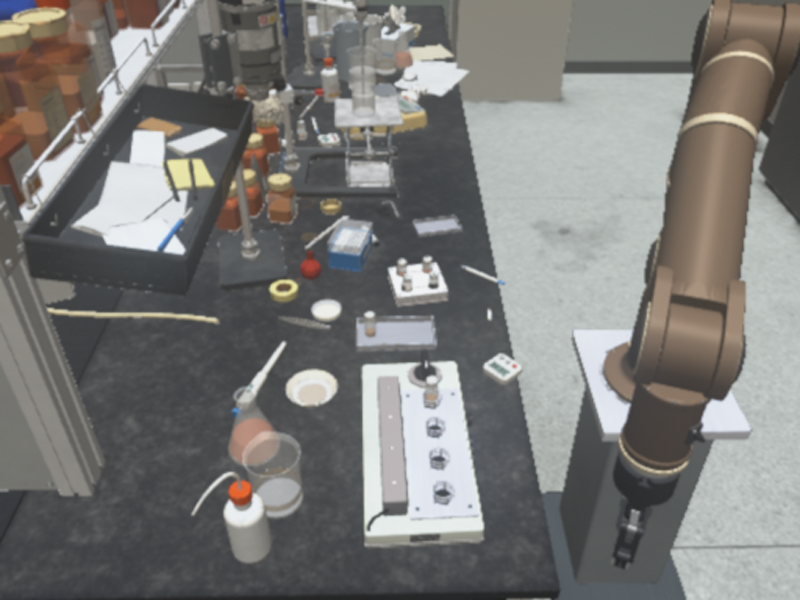

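The scene view shows the shaker at px (345,240), with one blank in the collar nearest the switch. The large tray with the old blank is at (417,335) and the carrier with four samples at (433,400). The small look-alike tray is at (483,553). I'll build an orthographic map from depth.

```bash
cat > h.py <<'E'
from station import *
import cv2,numpy as np
def cloud(d):
    H,W=d['depth'].shape; f=H/2/np.tan(np.radians(d['fovy'])/2)
    v,u=np.mgrid[:H,:W]; z=d['depth']
    P=np.stack([(u-d['cx'])/f*z,(v-d['cy'])/f*z,z],-1)
    X=(P-d['t'])@d['R']; X[z==0]=np.nan
    return X
def ortho(ds,x0,x1,y0,y1,res,zmax=.2):
    # up = +x, left = +y
    h,w=int((x1-x0)/res),int((y1-y0)/res)
    img=np.zeros((h,w,3),np.uint8); zb=np.full((h,w),-1.)
    for d in ds:
        s=4;dep=cv2.resize(d['depth'],None,fx=s,fy=s,interpolation=cv2.INTER_NEAREST)
        X=cloud(d);X=cv2.resize(X.astype(np.float32),None,fx=s,fy=s,interpolation=cv2.INTER_LINEAR)
        C=cv2.resize(d['img'],None,fx=s,fy=s)
        m=np.isfinite(X).all(-1)&(X[...,2]<zmax)
        p=X[m];c=C[m]; r=((x1-p[:,0])/res).astype(int);q=((y1-p[:,1])/res).astype(int)
        k=(r>=0)&(r<h)&(q>=0)&(q<w); p,c,r,q=p[k],c[k],r[k],q[k]
        o=np.argsort(p[:,2]);r,q,c,z=r[o],q[o],c[o],p[o,2]
        Z=np.full((h,w),-1.);I=np.zeros_like(img);Z[r,q]=z;I[r,q]=c
        b=Z>zb;zb[b]=Z[b];img[b]=I[b]
    return img,zb
E
python3 - <<'E'
from h import *
ds=[dict(np.load(f'pics/{n}0.npz')) for n in('side','scene')]
x0,x1,y0,y1,r=.2,.8,-.3,.6,.001
for d,n in zip(ds,('side','scene')):
    im,z=ortho([d],x0,x1,y0,y1,r)
    np.save(f'pics/z_{n}.npy',z)
    im=cv2.resize(im,(792,528))
    for i in range(0,9):
        cv2.putText(im,f'{y1-i*.1:.1f}',(int(i*88),10),0,.35,(0,255,255)); cv2.line(im,(i*88,0),(i*88,528),(0,255,255),1)
    for i in range(0,6):
        cv2.putText(im,f'{x1-i*.1:.1f}',(0,int(i*88)+10),0,.35,(0,255,255)); cv2.line(im,(0,i*88),(792,i*88),(0,255,255),1)
    cv2.imwrite(f'pics/o_{n}.png',im)
E
```

```text
(no output)
```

View pics/o_side.png

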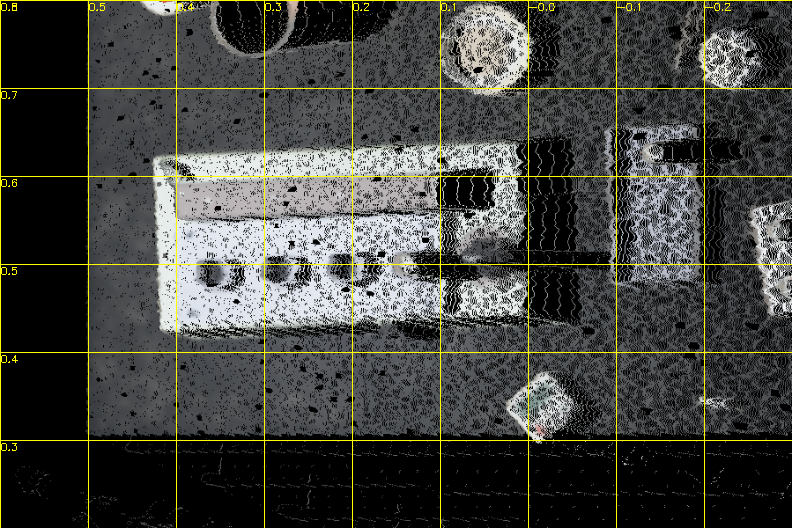

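The map shows the shaker centred near (0.53, 0.21) with a small yaw, and the tray near (0.56, -0.14). Next I'll fit both.

Run:
```python
from h import *
ds={n:dict(np.load(f'pics/{n}0.npz')) for n in('side','scene')}
def fit(n,lo,hi,box):
    X=cloud(ds[n]).reshape(-1,3);X=X[np.isfinite(X).all(1)]
    m=(X[:,2]>lo)&(X[:,2]<hi)&(X[:,0]>box[0])&(X[:,0]<box[1])&(X[:,1]>box[2])&(X[:,1]<box[3])
    p=X[m]; 
    g=np.zeros((1200,2000),np.uint8); g[(p[:,0]*1000).astype(int),(p[:,1]*1000+1000).astype(int)]=255
    g=cv2.morphologyEx(g,cv2.MORPH_CLOSE,np.ones((9,9)));g=cv2.morphologyEx(g,cv2.MORPH_OPEN,np.ones((7,7)))
    q=np.argwhere(g>0).astype(np.float32)
    (c,s,a)=cv2.minAreaRect(q); print(n,lo,hi,len(p),'c',np.round(np.array(c)-[0,1000],1),'s',np.round(s,1),'a',round(a,2),'zmed',np.median(p[:,2]).round(4))
for n in ds:
    print('shaker');fit(n,.044,.068,(.38,.70,-.05,.48))
    print('reader');fit(n,.10,.112,(.52,.65,0.02,.48))
    print('tray');fit(n,-.03,.03,(.38,.70,-.25,-.05)) if 0 else fit(n,.010,.024,(.40,.72,-.25,-.03))
    print('carrier');fit(n,.024,.036,(.35,.72,-.5,-.2))
    X=cloud(ds[n]);
    for nm,b in dict(vials=(.35,.72,-.5,-.2),blank=(.47,.53,.11,.17),old=(.6,.68,-.25,-.05)).items():
        m=(X[...,0]>b[0])&(X[...,0]<b[1])&(X[...,1]>b[2])&(X[...,1]<b[3])&(X[...,2]>(.092 if nm=='vials' and 0 else (.055 if nm!='blank' else .115)))
        k,l,st,ce=cv2.connectedComponentsWithStats(m.astype(np.uint8))
        for i in range(1,k):
            if st[i,4]>8: p=X[l==i];print(nm,st[i,4],np.round(p.mean(0),4),np.round(p[:,2].max(),4),'px',ce[i].round(1))
```

```text
shaker
side 0.044 0.068 5599 c [524.8 211.5] s [212.  422.1] a 2.38 zmed 0.0597
reader
side 0.1 0.112 1229 c [577.5 251.2] s [ 41.9 300. ] a 2.3 zmed 0.1066
tray
side 0.01 0.024 331 c [ 624.1 -152.8] s [138.4 218.5] a 76.03 zmed 0.016
carrier
side 0.024 0.036 500 c [ 583.9 -329.8] s [142.2 289.4] a 81.67 zmed 0.0309
vials 348 [ 0.678  -0.4448  0.0748] 0.086 px [224.6 152.3]
vials 30 [ 0.4872 -0.3586  0.0647] 0.0717 px [272.8 166. ]
vials 31 [ 0.5521 -0.3466  0.0648] 0.0726 px [256.2 167.8]
vials 33 [ 0.4751 -0.2956  0.0643] 0.0705 px [276.7 175.4]
vials 31 [ 0.5397 -0.2833  0.0647] 0.071 px [259.7 177.4]
blank 51 [0.5003 0.1385 0.1237] 0.129 px [275.5 243.6]
old 37 [ 0.6261 -0.1412  0.0625] 0.0691 px [235.9 201.5]
shaker
scene 0.044 0.068 2338 c [517.  196.7] s [203.4 408.2] a 6.2 zmed 0.0561
reader
scene 0.1 0.112 471 c [572.3 246.1] s [ 40.1 297.1] a 1.99 zmed 0.1062
tray
scene 0.01 0.024 358 c [ 706.  -226.5] s [45. 26.] a 90.0 zmed 0.0156
carrier
scene 0.024 0.036 1117 c [ 507.7 -327.1] s [125.7 126.8] a 9.83 zmed 0.0303
vials 56 [ 0.5341 -0.2912  0.0647] 0.0719 px [279.6 235.7]
vials 54 [ 0.4683 -0.3026  0.0651] 0.0708 px [261.7 245.4]
vials 842 [ 0.6725 -0.4573  0.0762] 0.0827 px [351.2 257.5]
vials 56 [ 0.5451 -0.3552  0.0651] 0.0718 px [293.4 249.3]
vials 58 [ 0.4808 -0.3664  0.0649] 0.0703 px [275.6 259.7]
blank 33 [0.4955 0.1304 0.1234] 0.1288 px [216.2 149.4]
old 37 [ 0.621  -0.1476  0.0625] 0.0671 px [282.2 198.7]
```

Run:
```python
import station; print([n for n in dir(station) if not n.startswith('_')]); print(getattr(station,'hold_point_z',None))
```

```text
['MotionError', 'get_state', 'hold_point_z', 'job_done', 'snapshot']
0.0187
```

```bash
cat >> h.py <<'E'
from scipy.spatial.transform import Rotation as Rn
def go(p,psi,o=None):
    """shift (mm) and turn from the current pose to TCP p, pointing down, closing line (tool y) at world angle psi deg"""
    s=get_state(); w,x,y,z=s['ee_rot']; R=Rn.from_quat([x,y,z,w])
    a=np.radians(psi); Y=np.array([np.cos(a),np.sin(a),0]); Z=np.array([0,0,-1.]); T=Rn.from_matrix(np.stack([np.cross(Y,Z),Y,Z],1))
    print('shift',(R.inv().apply(np.array(p)-s['eef_pos'])*1000).round(1),'turn',(R.inv()*T).as_rotvec().round(4),'q7',s['qpos'][6].round(2),'psi now',np.degrees(np.arctan2(*R.as_matrix()[[1,0],1])).round(1))
E
python3 -c "
from h import *
go((.50,.075,.30),2.2)"
```

```text
shift [-424.1 -349.4 -101.5] turn [-1.3000e-03  9.0000e-04  1.1056e+00] q7 -0.08 psi now 65.5
```

arm_command(
  rows=[
    [[0,0,-50],[0,0,0],1],
    [[-30,-25,-100],[0,0,0.14],1],
    [[-424,-349,-102],[0,0,1.106],0.2],
    [[-424,-349,-102],[0,0,1.106],0.2],
    [[-424,-349,-102],[0,0,1.106],0.2],
    [[-424,-349,-102],[0,0,1.106],0.2],
    [[-424,-349,-102],[0,0,1.106],0.2],
    [[-424,-349,-102],[0,0,1.106],0.2],
  ],
)

```text
clock: 0.9
eef_pos: [0.4045, 0.2698, 0.2953]
ee_rot: [-0.0, 0.672, 0.741, 0.0]
ft_force: [0.8, 0.2, 0.5]
opening: 0.0511
grasp_force: 0.0
```

```bash
python3 -c "
from h import *
go((.50,.075,.30),2.2)"
```

```text
shift [-203.2   76.    -4.7] turn [-0.0001 -0.0002  0.0595] q7 -0.56 psi now 5.6
```

arm_command(
  rows=[
    [[0,0,0],[0,0,0],0.2],
    [[0,0,0],[0,0,0],0.2],
    [[0,0,0],[0,0,0],0.2],
  ],
)

```text
clock: 1.2
eef_pos: [0.4033, 0.273, 0.2951]
ee_rot: [-0.0, 0.668, 0.744, -0.0]
ft_force: [-0.5, -0.1, 0.7]
opening: 0.0514
grasp_force: 0.0
```

```bash
python3 -c "
from h import *
go((.50,.075,.30),2.2)"
```

```text
shift [-207.2   75.    -5. ] turn [-0.0006 -0.0002  0.0683] q7 -0.56 psi now 6.1
```

arm_command(
  rows=[
    [[-207,75,-5],[0,0,0.068],0.2],
    [[-207,75,-5],[0,0,0.068],0.2],
    [[-207,75,-5],[0,0,0.068],0.2],
    [[-207,75,-5],[0,0,0.068],0.2],
    [[-207,75,-5],[0,0,0.068],0.2],
    [[-207,75,-5],[0,0,0.068],0.2],
    [[-207,75,-5],[0,0,0.068],0.2],
    [[-207,75,-5],[0,0,0.068],0.2],
  ],
)

```text
clock: 2.0
eef_pos: [0.4996, 0.0762, 0.3]
ee_rot: [-0.0, 0.693, 0.721, -0.0]
ft_force: [-0.5, -0.3, 0.3]
opening: 0.0515
grasp_force: 0.0
```

```bash
python3 -c "
from h import *
s=get_state();print(s['eef_pos'],s['qpos'])
d=snapshot('wrist');np.savez('pics/w1.npz',**d);print(d['fovy'],d['cx'],d['cy'],d['R'],d['t'])
cv2.imwrite('pics/w1.png',cv2.resize(d['img'],(800,600),interpolation=cv2.INTER_CUBIC))"
```

```text
[0.49960834 0.07619984 0.2999857 ] [-0.68172261  0.12476259  0.49135313  1.75609847 -0.0617992   1.27674302
 -0.13574155]
65.70646984690485 253.54767166759643 200.64561029678433 [[ 0.99920957  0.03969404 -0.00214769]
 [ 0.03866478 -0.95790946  0.28445474]
 [ 0.00923387 -0.28431294 -0.95868706]] [-0.50098326 -0.01323514  0.49156812]
```

View pics/w1.png

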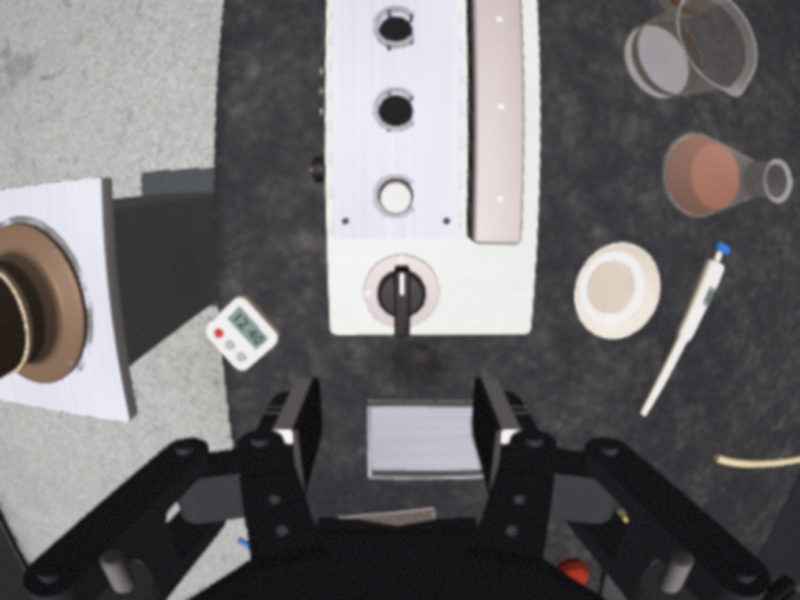

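The wrist view shows the switch at (402,300), handle along y (on). The blank's cap is at (397,197) and the empty collars are at (396,110) and (396,28). I'll enlarge it.

```bash
cat >> h.py <<'E'
def pix2w(d,u,v,z):
    """native pixel -> world at height z (fisheye wrist)"""
    f=192/np.tan(np.radians(d['fovy'])/2); a=np.array([u-d['cx'],v-d['cy']]);r=np.hypot(*a);th=r/f
    ray=np.array([*(a/max(r,1e-9)*np.sin(th)),np.cos(th)])
    C=-d['R'].T@d['t'];w=d['R'].T@ray
    return C+w*(z-C[2])/w[2]
def w2pix(d,X):
    f=192/np.tan(np.radians(d['fovy'])/2); c=d['R']@np.array(X)+d['t'];r=np.hypot(c[0],c[1]);th=np.arctan2(r,c[2])
    return np.array([d['cx'],d['cy']])+f*th*c[:2]/max(r,1e-9)
E
python3 -c "
from h import *
d=np.load('pics/w1.npz');im=d['img'][90:220,205:350]
cv2.imwrite('pics/w1c.png',cv2.resize(im,None,fx=4.6,fy=4.6,interpolation=cv2.INTER_CUBIC))"
```

```text
(no output)
```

View pics/w1c.png

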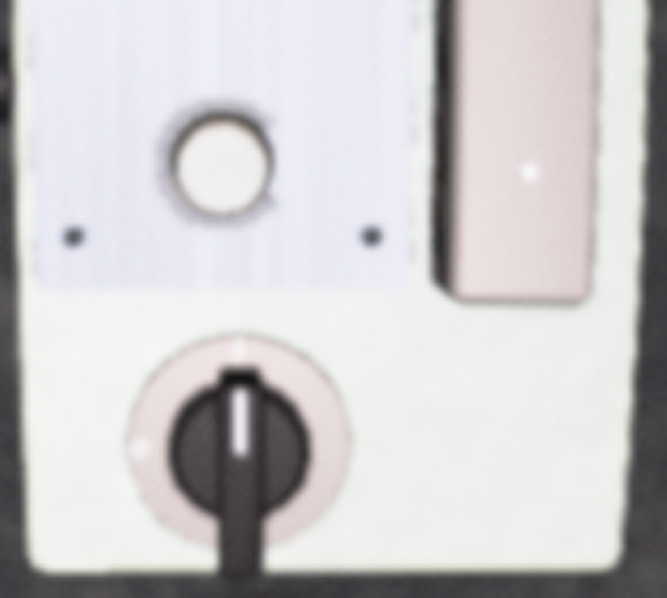

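```bash
python3 -c "
from h import *
d=dict(np.load('pics/w1.npz'))
for n,u,v,z in [('hub',240,450,.067),('bar',240,479,.099),('bartop',240,382,.099),('barbot',240,576,.099),('cap',222,167,.125),('rdBR',592,303,.106),('rdBL',455,300,.106),('sc1',73,236,.062),('sc2',371,236,.062),('boxBL',28,572,.05),('boxBR',620,572,.05)]:
    print(n,pix2w(d,205+u/4.6,90+v/4.6,z).round(4))
for n,u,v,z in [('col2',396*.64,110*.64,.084),('col1',396*.64,28*.64,.084)]: print(n,pix2w(d,u,v,z).round(4))
"
```

```text
hub [0.5048 0.0453 0.067 ]
bar [0.5046 0.0448 0.099 ]
bartop [0.5034 0.0729 0.099 ]
barbot [0.5058 0.0157 0.099 ]
cap [0.496  0.1335 0.125 ]
rdBR [0.5998 0.1014 0.106 ]
rdBL [0.5609 0.0998 0.106 ]
sc1 [0.4518 0.1088 0.062 ]
sc2 [0.5416 0.1124 0.062 ]
boxBL [ 0.437  -0.0031  0.05  ]
boxBR [0.6353 0.0045 0.05  ]
col2 [0.4933 0.2057 0.084 ]
col1 [0.4903 0.2787 0.084 ]
```

```bash
python3 -c "
from h import *
go((.5047,.045,.074),2.25)"
```

```text
shift [-31.3   4.  226.1] turn [-0.0007 -0.0002  0.0006] q7 -0.14 psi now 2.3
```

arm_command(
  rows=[
    [[-31,4,30],[0,0,0],0.0],
    [[-31,4,80],[0,0,0],0.0],
    [[-31,4,130],[0,0,0],0.0],
    [[-31,4,180],[0,0,0],0.0],
    [[-31,4,200],[0,0,0],0.0],
    [[-31,4,226],[0,0,0],0.0],
    [[-31,4,226],[0,0,0],0.0],
    [[-31,4,226],[0,0,0],0.0],
  ],
)

```text
clock: 2.85
eef_pos: [0.5051, 0.0438, 0.0746]
ee_rot: [-0.0, 0.694, 0.72, -0.0]
ft_force: [-0.5, 0.2, -0.1]
opening: 0.0426
grasp_force: 0.0
```

arm_command(
  rows=[
    [[0,0,0],[0,0,0],-1],
    [[0,0,0],[0,0,0],-1],
    [[0,0,0],[0,0,0],-1],
    [[0,0,0],[0,0,0],-1],
    [[0,0,0],[0,0,0],-1],
    [[0,0,0],[0,0,0],-1],
  ],
  grip_force=30,
)

```text
clock: 3.45
eef_pos: [0.5053, 0.043, 0.0745]
ee_rot: [0.0, 0.694, 0.72, 0.0]
ft_force: [-0.4, 0.1, 1.1]
opening: 0.0003
grasp_force: 0.0
```

```bash
python3 -c "
from h import *
d=snapshot('wrist');np.savez('pics/w2.npz',**d)
e=snapshot('side');np.savez('pics/s2.npz',**e)
a=cv2.resize(d['img'][100:384,130:380],None,fx=1.6,fy=1.6,interpolation=cv2.INTER_CUBIC)
b=cv2.resize(e['img'][180:294,200:340],(391,454//1),interpolation=cv2.INTER_CUBIC)
cv2.imwrite('pics/w2.png',np.hstack([a,b[:a.shape[0]]]))"
```

```text
(no output)
```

View pics/w2.png

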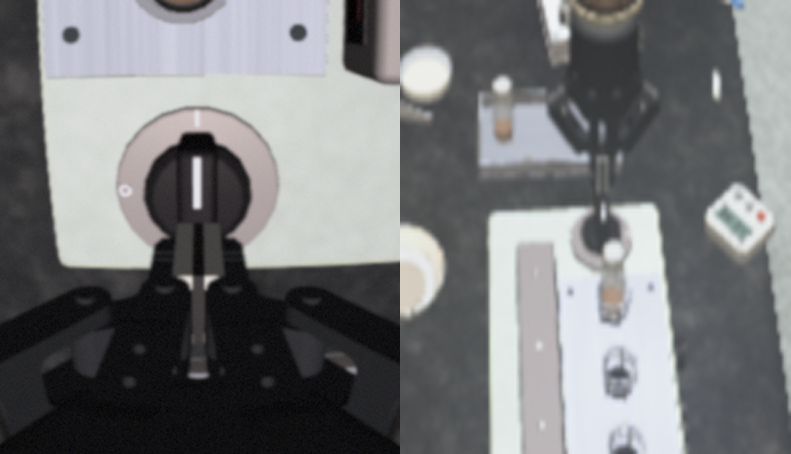

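```bash
python3 -c "
from h import *
d=dict(np.load('pics/w2.npz'))
s=get_state();print(s['eef_pos'],s['opening'],s['grasp_force'],s['ft_force'])
f=lambda X:((w2pix(d,X)-[130,100])*1.6).round(0)
p=s['eef_pos']
for n,X in dict(tcp=p,hold=p+[0,0,.0187],axis_hub=(.5047,.045,.067),axis_top=(.5047,.045,.099),barN=(.5035,.074,.099),barS=(.5059,.016,.099)).items(): print(n,f(X))
for q in [(197,135),(197,200),(197,225),(197,260),(197,300),(197,345)]:
    u,v=int(130+q[0]/1.6),int(100+q[1]/1.6); r=d['depth'][v,u]; print(q,r)
print('cam',-d['R'].T@d['t'])
"
```

```text
[0.50527791 0.04292723 0.07438212] 0.00017023322576692403 0.0 [0.02438118 0.00941449 0.47034214]
tcp [199. 208.]
hold [199. 227.]
axis_hub [198. 196.]
axis_top [198. 229.]
barN [197. 148.]
barS [198. 299.]
(197, 135) 0.17831436
(197, 200) 0.16010103
(197, 225) 0.14900032
(197, 260) 0.12596422
(197, 300) 0.12020036
(197, 345) 0.29621568
cam [0.5023709  0.11377788 0.24846495]
```

```bash
python3 -c "
from h import *
d=dict(np.load('pics/w2.npz'))
f=192/np.tan(np.radians(d['fovy'])/2)
def dp(u,v):
    a=np.array([u-d['cx'],v-d['cy']]);r=np.hypot(*a);th=r/f;z=d['depth'][int(round(v)),int(round(u))]
    return d['R'].T@(np.array([*(a/r*np.tan(th)*z),z])-d['t'])
for y in range(100,380,12):
    print(y,[dp(130+x/1.6,100+y/1.6).round(3).tolist() for x in (170,197,225)])
"
```

```text
100 [[0.492, 0.081, 0.048], [0.503, 0.081, 0.048], [0.515, 0.082, 0.048]]
112 [[0.492, 0.077, 0.053], [0.503, 0.078, 0.056], [0.515, 0.078, 0.053]]
124 [[0.492, 0.072, 0.055], [0.503, 0.072, 0.055], [0.515, 0.073, 0.054]]
136 [[0.492, 0.067, 0.054], [0.503, 0.073, 0.078], [0.515, 0.068, 0.055]]
148 [[0.493, 0.063, 0.059], [0.503, 0.073, 0.094], [0.515, 0.063, 0.058]]
160 [[0.493, 0.059, 0.064], [0.504, 0.069, 0.098], [0.515, 0.06, 0.065]]
172 [[0.493, 0.054, 0.065], [0.504, 0.066, 0.099], [0.515, 0.055, 0.065]]
184 [[0.493, 0.049, 0.066], [0.504, 0.061, 0.098], [0.516, 0.05, 0.065]]
196 [[0.493, 0.044, 0.066], [0.504, 0.057, 0.099], [0.516, 0.045, 0.066]]
208 [[0.493, 0.039, 0.066], [0.504, 0.052, 0.098], [0.516, 0.04, 0.066]]
220 [[0.493, 0.034, 0.066], [0.504, 0.048, 0.098], [0.516, 0.034, 0.066]]
232 [[0.493, 0.027, 0.065], [0.504, 0.052, 0.116], [0.517, 0.028, 0.065]]
244 [[0.496, 0.048, 0.116], [0.504, 0.052, 0.125], [0.513, 0.048, 0.117]]
256 [[0.497, 0.048, 0.126], [0.504, 0.053, 0.134], [0.513, 0.049, 0.125]]
268 [[0.497, 0.048, 0.133], [0.504, 0.053, 0.14], [0.512, 0.049, 0.133]]
280 [[0.498, 0.055, 0.15], [0.504, 0.051, 0.144], [0.511, 0.055, 0.15]]
292 [[0.498, 0.053, 0.153], [0.504, 0.048, 0.144], [0.511, 0.054, 0.153]]
304 [[0.498, 0.053, 0.158], [0.505, 0.044, 0.143], [0.511, 0.053, 0.158]]
316 [[0.498, 0.054, 0.163], [0.505, 0.039, 0.143], [0.51, 0.054, 0.163]]
328 [[0.499, 0.059, 0.175], [0.505, 0.036, 0.144], [0.51, 0.058, 0.173]]
340 [[0.499, 0.058, 0.178], [0.505, 0.031, 0.143], [0.509, 0.059, 0.178]]
352 [[0.499, 0.058, 0.182], [0.509, -0.093, -0.002], [0.509, 0.059, 0.182]]
364 [[0.499, 0.056, 0.182], [0.509, -0.094, 0.009], [0.509, 0.057, 0.183]]
376 [[0.499, 0.054, 0.183], [0.51, -0.112, 0.001], [0.509, 0.054, 0.183]]
```

```bash
python3 -c "
from h import *
d=dict(np.load('pics/w1.npz'))
f=192/np.tan(np.radians(d['fovy'])/2)
def dp(u,v):
    a=np.array([u-d['cx'],v-d['cy']]);r=np.hypot(*a);th=r/f;z=d['depth'][int(round(v)),int(round(u))]
    return d['R'].T@(np.array([*(a/r*np.tan(th)*z),z])-d['t'])
for q in [(312,384),(310,400),(308,420),(300,440),(480,384),(484,400),(486,430),(495,430),(290,432)]: print(q,dp(q[0]*.64,q[1]*.64).round(3))
print(w2pix(d,(.4996,.0762,.300))/.64)
"
```

```text
(312, 384) [0.473 0.085 0.345]
(310, 400) [0.473 0.083 0.352]
(308, 420) [0.474 0.08  0.359]
(300, 440) [0.473 0.08  0.37 ]
(480, 384) [0.525 0.087 0.344]
(484, 400) [0.524 0.086 0.354]
(486, 430) [0.524 0.08  0.361]
(495, 430) [0.525 0.086 0.37 ]
(290, 432) [0.471 0.083 0.371]
[397.66021463 359.15712328]
```

The depth picture shows the fingers shut above the bar, with their tips about 34 mm higher than the reported TCP. Laterally they are fine. The real tool is therefore about 34 mm shorter than stated, so I'll go lower by that amount.

arm_command(
  rows=[
    [[0,0,0],[0,0,0],0.0],
    [[0,0,0],[0,0,0],0.0],
    [[0,0,0],[0,0,0],0.0],
    [[0,0,0],[0,0,0],0.0],
    [[-2,0,10],[0,0,0],0.0],
    [[-2,0,20],[0,0,0],0.0],
    [[-2,0,31],[0,0,0],0.0],
    [[-2,0,31],[0,0,0],0.0],
  ],
)

```text
clock: 4.35
eef_pos: [0.5039, 0.0408, 0.0414]
ee_rot: [-0.001, 0.694, 0.72, -0.001]
ft_force: [-0.4, 0.1, 0.2]
opening: 0.0425
grasp_force: 0.0
```

arm_command(
  rows=[
    [[0,0,0],[0,0,0],-1],
    [[0,0,0],[0,0,0],-1],
    [[0,0,0],[0,0,0],-1],
    [[0,0,0],[0,0,0],-1],
    [[0,0,0],[0,0,0],-1],
    [[0,0,0],[0,0,0],-1],
  ],
  grip_force=30,
)

```text
clock: 4.95
eef_pos: [0.5053, 0.0409, 0.0436]
ee_rot: [-0.0, 0.694, 0.72, 0.0]
ft_force: [-2.5, -1.6, 3.4]
opening: 0.0133
grasp_force: 31.4
```

arm_command(
  rows=[
    [[0,0,0],[0,0,0],-0.2],
    [[0,0,0],[0,0,0],-0.2],
    [[4,0,0],[0,0,0],-0.2],
    [[4,0,0],[0,0,0],-0.2],
    [[4,0,0],[0,0,0],-1],
    [[4,0,0],[0,0,0],-1],
    [[4,0,0],[0,0,0],-1],
    [[4,0,0],[0,0,0],-1],
  ],
)

```text
clock: 5.75
eef_pos: [0.5051, 0.0451, 0.0435]
ee_rot: [-0.0, 0.694, 0.72, 0.0]
ft_force: [-2.5, 0.4, 4.0]
opening: 0.0134
grasp_force: 30.5
```

arm_command(
  rows=[
    [[0,0,0],[0,0,-0.14],-1],
    [[0,0,0],[0,0,-0.28],-1],
    [[0,0,0],[0,0,-0.42],-1],
    [[0,0,0],[0,0,-0.56],-1],
    [[0,0,0],[0,0,-0.7],-1],
    [[0,0,0],[0,0,-0.84],-1],
    [[0,0,0],[0,0,-0.98],-1],
    [[0,0,0],[0,0,-1.12],-1],
  ],
)

```text
clock: 6.55
eef_pos: [0.5051, 0.0452, 0.0435]
ee_rot: [-0.0, 0.203, 0.979, 0.0]
ft_force: [-2.1, 1.7, 2.4]
opening: 0.0131
grasp_force: 30.2
```

arm_command(
  rows=[
    [[0,0,0],[0,0,-0.14],-1],
    [[0,0,0],[0,0,-0.28],-1],
    [[0,0,0],[0,0,-0.42],-1],
    [[0,0,0],[0,0,-0.45],-1],
    [[0,0,0],[0,0,-0.45],-1],
  ],
)

```text
clock: 7.05
eef_pos: [0.5052, 0.0453, 0.0434]
ee_rot: [-0.0, -0.016, 1.0, 0.0]
ft_force: [-2.3, 1.8, 3.7]
opening: 0.0133
grasp_force: 30.5
```

arm_command(
  rows=[
    [[0,0,0],[0,0,0],0.0],
    [[0,0,0],[0,0,0],0.0],
    [[0,0,0],[0,0,0],0.0],
    [[0,0,-30],[0,0,0],0.0],
    [[0,0,-80],[0,0,0],0.0],
    [[0,0,-120],[0,0,0],0.0],
    [[0,0,-120],[0,0,0],0.0],
    [[0,0,-120],[0,0,0],0.0],
  ],
)

```text
clock: 7.85
eef_pos: [0.5058, 0.045, 0.1643]
ee_rot: [0.001, -0.017, 1.0, 0.0]
ft_force: [-0.4, -0.3, -0.4]
opening: 0.0427
grasp_force: 0.0
```

```bash
python3 -c "
from h import *
go((.51,.1337,.165),92.25)"
```

```text
shift [-7.3 88.5 -0.7] turn [ 0.0003  0.0023 -0.0048] q7 1.43 psi now 92.0
```

arm_command(
  rows=[
    [[-7,40,-1],[0,0,-0.005],0.0],
    [[-7,88,-1],[0,0,-0.005],0.0],
    [[-7,88,-1],[0,0,-0.005],0.0],
    [[-7,88,-1],[0,0,-0.005],0.0],
  ],
)

```text
clock: 8.25
eef_pos: [0.5079, 0.1341, 0.1626]
ee_rot: [-0.002, -0.021, 1.0, -0.0]
ft_force: [-0.5, -1.3, 0.1]
opening: 0.0425
grasp_force: 0.0
```

```bash
python3 -c "
from h import *
go((.496,.1337,.055),92.25)
d=snapshot('wrist');np.savez('pics/w3.npz',**d)
cv2.imwrite('pics/w3.png',cv2.resize(d['img'][0:300],(800,469),interpolation=cv2.INTER_CUBIC))"
```

```text
shift [ 11.5   0.2 107.7] turn [-0.0008 -0.003   0.0037] q7 1.26 psi now 92.5
```

View pics/w3.png

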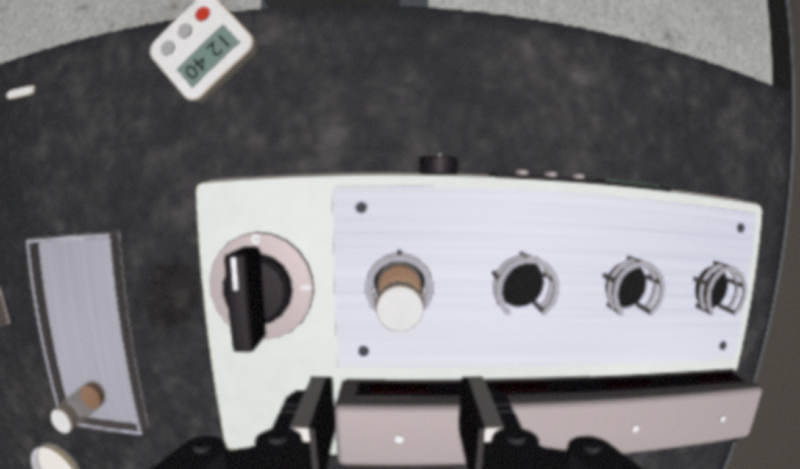

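The switch is now off, with its line towards the robot. The blank's cap is at (400,307), and the empty pads are at (523,284), (632,288) and (718,288).

```bash
python3 -c "
from h import *
d=dict(np.load('pics/w3.npz'))
print('cap',pix2w(d,400*.64,307*.64,.125).round(4))
for u,v in [(523,284),(632,288),(718,288)]: print(pix2w(d,u*.64,v*.64,.064).round(4))
"
```

```text
cap [0.4943 0.1337 0.125 ]
[0.4931 0.2101 0.064 ]
[0.4912 0.2874 0.064 ]
[0.4864 0.3634 0.064 ]
```

arm_command(
  rows=[
    [[13,0,0],[0,-0.003,0.004],0.0],
    [[13,0,20],[0,-0.003,0.004],0.0],
    [[13,0,60],[0,-0.003,0.004],0.0],
    [[13,0,85],[0,-0.003,0.004],0.0],
    [[13,0,100],[0,-0.003,0.004],0.0],
    [[13,0,108],[0,-0.003,0.004],0.0],
    [[13,0,108],[0,-0.003,0.004],0.0],
    [[13,0,108],[0,-0.003,0.004],0.0],
  ],
)

```text
clock: 9.1
eef_pos: [0.4965, 0.1321, 0.0568]
ee_rot: [0.002, -0.018, 1.0, -0.0]
ft_force: [0.5, 0.9, 0.2]
opening: 0.0427
grasp_force: 0.0
```

arm_command(
  rows=[
    [[0,0,0],[0,0,0],-1],
    [[0,0,0],[0,0,0],-1],
    [[0,0,0],[0,0,0],-1],
    [[0,0,0],[0,0,0],-1],
    [[0,0,0],[0,0,0],-1],
  ],
  grip_force=25,
)

```text
clock: 9.6
eef_pos: [0.497, 0.1328, 0.0572]
ee_rot: [0.002, -0.018, 1.0, 0.0]
ft_force: [0.8, -0.4, 6.3]
opening: 0.0255
grasp_force: 24.5
```

arm_command(
  rows=[
    [[0,0,-15],[0,0,0],-1],
    [[0,0,-40],[0,0,0],-1],
    [[0,0,-80],[0,0,0],-1],
    [[0,0,-105],[0,0,0],-1],
    [[0,0,-105],[0,0,0],-1],
    [[0,0,-105],[0,0,0],-1],
  ],
)

```text
clock: 10.2
eef_pos: [0.4957, 0.1327, 0.1615]
ee_rot: [0.002, -0.018, 1.0, 0.0]
ft_force: [-0.4, 0.4, -0.6]
opening: 0.0256
grasp_force: 24.7
```

```bash
python3 -c "
from h import *
go((.53,-.143,.125),92.25)
d=dict(np.load('pics/w1.npz'))
for u,v in [(367,400),(369,478),(488,478)]: print(pix2w(d,u*.64,v*.64,.018 if v<450 else .0).round(3))
d=snapshot('wrist');np.savez('pics/w4.npz',**d)"
```

```text
shift [ -24.1 -276.8   36.5] turn [ 0.0003  0.0038 -0.0029] q7 1.25 psi now 92.1
[ 0.473 -0.089  0.018]
[ 0.476 -0.209  0.   ]
[ 0.626 -0.206  0.   ]
```

arm_command(
  rows=[
    [[-24,-277,0],[0,0.004,-0.003],-1],
    [[-24,-277,0],[0,0.004,-0.003],-1],
    [[-24,-277,0],[0,0.004,-0.003],-1],
    [[-24,-277,0],[0,0.004,-0.003],-1],
    [[-24,-277,0],[0,0.004,-0.003],-1],
    [[-24,-277,0],[0,0.004,-0.003],-1],
    [[-24,-277,20],[0,0.004,-0.003],-1],
    [[-24,-277,36],[0,0.004,-0.003],-1],
  ],
)

```text
clock: 11.05
eef_pos: [0.5287, -0.1447, 0.1231]
ee_rot: [-0.002, -0.018, 1.0, 0.0]
ft_force: [0.2, 0.4, -1.4]
opening: 0.0258
grasp_force: 24.7
```

```bash
python3 -c "
from h import *
go((.53,-.143,-.003),92.25)
d=snapshot('wrist');np.savez('pics/w5.npz',**d)
cv2.imwrite('pics/w5.png',cv2.resize(d['img'][0:340],(800,531),interpolation=cv2.INTER_CUBIC))"
```

```text
shift [ -1.8   1.6 126.1] turn [ 0.0002 -0.0036 -0.0028] q7 1.84 psi now 92.1
```

View pics/w5.png

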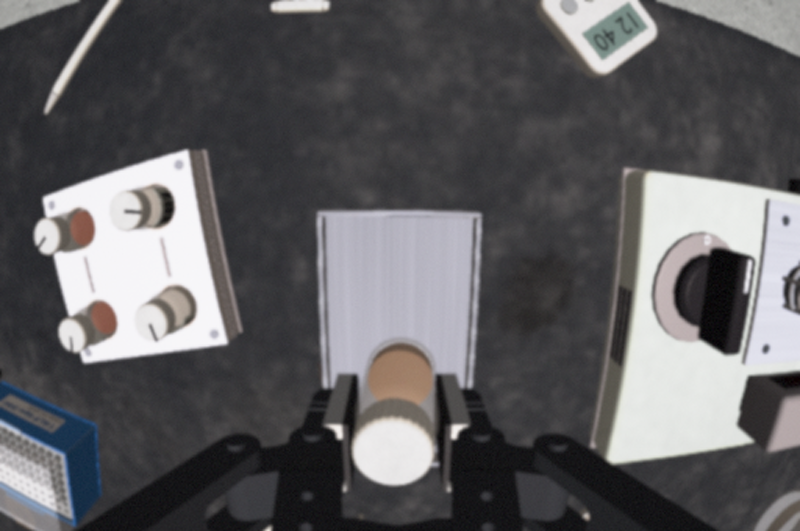

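The blank is held upright over the tray's y-centre. The carrier is at left with four pen-marked caps. I'll lower the blank.

arm_command(
  rows=[
    [[-2,1,40],[0,-0.003,-0.003],-1],
    [[-2,1,80],[0,-0.003,-0.003],-1],
    [[-2,1,105],[0,-0.003,-0.003],-1],
    [[-2,1,115],[0,-0.003,-0.003],-1],
    [[-2,1,121],[0,-0.003,-0.003],-1],
    [[-2,1,126],[0,-0.003,-0.003],-1],
    [[-2,1,126],[0,-0.003,-0.003],-1],
    [[-2,1,126],[0,-0.003,-0.003],-1],
  ],
)

```text
clock: 11.9
eef_pos: [0.5325, -0.1424, 0.0004]
ee_rot: [0.002, -0.021, 1.0, -0.0]
ft_force: [0.0, 0.1, 0.0]
opening: 0.0256
grasp_force: 24.7
```

arm_command(
  rows=[
    [[0,0,2],[0,0,0],-1],
    [[0,0,4],[0,0,0],-1],
    [[0,0,4],[0,0,0],-1],
    [[0,0,4],[0,0,0],-1],
  ],
)

```text
clock: 12.3
eef_pos: [0.5325, -0.1422, -0.0038]
ee_rot: [0.002, -0.021, 1.0, 0.0]
ft_force: [-1.3, 1.5, 5.2]
opening: 0.0258
grasp_force: 24.4
```

arm_command(
  rows=[
    [[0,0,0],[0,0,0],0.0],
    [[0,0,0],[0,0,0],0.0],
    [[0,0,0],[0,0,0],0.0],
    [[0,0,-40],[0,0,0],0.0],
    [[0,0,-90],[0,0,0],0.0],
    [[0,0,-140],[0,0,0],0.0],
    [[0,-40,-185],[0,0,0],0.0],
    [[10,-90,-185],[0,0,0],0.0],
  ],
)

```text
clock: 13.1
eef_pos: [0.5304, -0.223, 0.1848]
ee_rot: [0.005, -0.024, 1.0, -0.0]
ft_force: [0.7, -0.2, 1.0]
opening: 0.0427
grasp_force: 0.0
```

arm_command(
  rows=[
    [[10,-48,0],[0,0,0],0.0],
    [[10,-90,0],[0,0,0],0.0],
    [[10,-90,0],[0,0,0],0.0],
    [[10,-90,0],[0,0,0],0.0],
    [[10,-90,0],[0,0,0],0.0],
  ],
)

```text
clock: 13.6
eef_pos: [0.5202, -0.3135, 0.1789]
ee_rot: [0.001, -0.022, 1.0, 0.001]
ft_force: [0.3, 0.5, 0.5]
opening: 0.043
grasp_force: 0.0
```

```bash
python3 -c "
from h import *
s=get_state();print(s['eef_pos'],s['qpos'].round(2),s['opening'])
d=snapshot('wrist');np.savez('pics/w6.npz',**d)
a=d['img'][90:290,140:370]
cv2.imwrite('pics/w6.png',cv2.resize(a,None,fx=3,fy=3,interpolation=cv2.INTER_CUBIC))"
```

```text
[ 0.52024841 -0.31348115  0.17887968] [ 0.31  0.4   0.21  1.68 -0.09  1.07  2.16] 0.043021084956750694
```

View pics/w6.png

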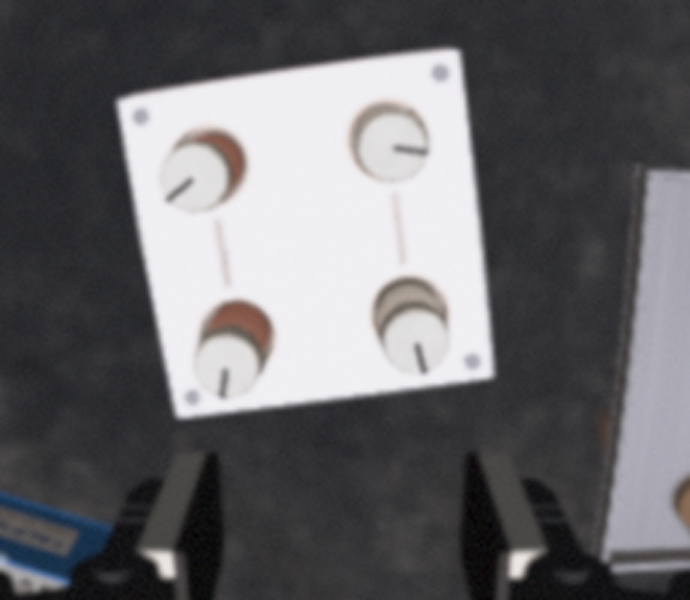

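Caps and pen lines in the crop: A is (194,178)→(166,201), B (392,146)→(428,152), C (227,364)→(222,397) and D (415,340)→(425,373).

```bash
python3 -c "
from h import *
d=dict(np.load('pics/w6.npz'))
P={'A':(194,178,166,201),'B':(392,146,428,152),'C':(227,364,222,397),'D':(415,340,425,373)}
im=d['img'];g=cv2.cvtColor(im,cv2.COLOR_BGR2GRAY).astype(int)
for k,(a,b,c,e) in P.items():
    p=pix2w(d,140+a/3,90+b/3,.067);q=pix2w(d,140+c/3,90+e/3,.067)
    # dark pixel centroid on cap
    uv=[(u,v) for v in range(int(90+b/3)-16,int(90+b/3)+17) for u in range(int(140+a/3)-16,int(140+a/3)+17) if np.linalg.norm(pix2w(d,u,v,.067)[:2]-p[:2])<.0108 and g[v,u]<150]
    w=[150-g[v,u] for u,v in uv]; cc=np.average(uv,axis=0,weights=w) if uv else None; cw=pix2w(d,*cc,.067)
    an=lambda r:np.degrees(np.arctan2(r[1],r[0])).round(1)
    print(k,p.round(4),'label',an(q-p),'dark',an(cw-p),len(uv),np.linalg.norm(cw-p).round(4))
cs=[(118,100),(458,48),(494,376),(178,417)]
print([pix2w(d,140+a/3,90+b/3,.03).round(4)[:2] for a,b in cs], np.mean([pix2w(d,140+a/3,90+b/3,.03) for a,b in cs],0).round(4))
"
```

```text
A [ 0.4823 -0.3641  0.067 ] label -49.8 dark -55.3 13 0.0061
B [ 0.4696 -0.3007  0.067 ] label 83.6 dark 83.8 12 0.006
C [ 0.5452 -0.3525  0.067 ] label -8.1 dark -3.9 12 0.0059
D [ 0.5339 -0.2893  0.067 ] label 20.0 dark 17.2 13 0.0065
[array([ 0.4584, -0.3989]), array([ 0.4354, -0.2765]), array([ 0.5584, -0.2537]), array([ 0.5809, -0.3764])] [ 0.5083 -0.3264  0.03  ]
```

```bash
python3 -c "
from h import *
go((.5455,-.353,0.0),84)"
```

```text
shift [-22.9 -41.1 179. ] turn [0.0012 0.0016 0.1489] q7 2.16 psi now 92.5
```

arm_command(
  rows=[
    [[-23,-41,0],[0.001,0.002,0.149],0.0],
    [[-23,-41,40],[0.001,0.002,0.149],0.0],
    [[-23,-41,85],[0.001,0.002,0.149],0.0],
    [[-23,-41,125],[0.001,0.002,0.149],0.0],
    [[-23,-41,150],[0.001,0.002,0.149],0.0],
    [[-23,-41,150],[0.001,0.002,0.149],0.0],
    [[-23,-41,150],[0.001,0.002,0.149],0.0],
  ],
)

```text
clock: 14.35
eef_pos: [0.5457, -0.354, 0.0299]
ee_rot: [-0.0, 0.053, 0.999, -0.0]
ft_force: [-0.7, -0.2, -0.3]
opening: 0.0426
grasp_force: 0.0
```

```bash
python3 -c "
from h import *
go((.5455,-.353,0.0),84)"
```

```text
shift [ 0.3  1.  29.9] turn [-0.0005 -0.0001 -0.0006] q7 2.11 psi now 84.0
```

arm_command(
  rows=[
    [[0,1,15],[0,0,0],0.0],
    [[0,1,29],[0,0,0],0.0],
    [[0,1,29],[0,0,0],0.0],
    [[0,1,29],[0,0,0],-1],
    [[0,1,29],[0,0,0],-1],
    [[0,1,29],[0,0,0],-1],
    [[0,1,29],[0,0,0],-1],
    [[0,1,29],[0,0,0],-1],
  ],
)

```text
clock: 15.15
eef_pos: [0.5454, -0.3539, 0.0007]
ee_rot: [0.0, 0.053, 0.999, -0.0]
ft_force: [0.0, 1.5, 1.1]
opening: 0.0254
grasp_force: 26.2
```

arm_command(
  rows=[
    [[0,0,-10],[0,0,0],-1],
    [[0,0,-40],[0,0,0],-1],
    [[0,0,-85],[0,0,0],-1],
    [[0,0,-130],[0,0,0],-1],
    [[0,0,-165],[0,0,0],-1],
    [[0,0,-165],[0,0,0],-1],
    [[0,0,-165],[0,0,0],-1],
  ],
)

```text
clock: 15.85
eef_pos: [0.5456, -0.3544, 0.1671]
ee_rot: [0.001, 0.054, 0.999, -0.001]
ft_force: [0.5, 0.9, -1.3]
opening: 0.0253
grasp_force: 26.1
```

```bash
python3 -c "
from h import *
go((.4872,.359,0.165),92.25)"
```

```text
shift [1.343e+02 7.031e+02 4.000e-01] turn [-0.0022  0.0026 -0.1464] q7 2.07 psi now 83.9
```

arm_command(
  rows=[
    [[134,703,0],[-0.002,0.003,-0.146],-1],
    [[134,703,0],[-0.002,0.003,-0.146],-1],
    [[134,703,0],[-0.002,0.003,-0.146],-1],
    [[134,703,0],[-0.002,0.003,-0.146],-1],
    [[134,703,0],[-0.002,0.003,-0.146],-1],
    [[134,703,0],[-0.002,0.003,-0.146],-1],
    [[134,703,0],[-0.002,0.003,-0.146],-1],
    [[134,703,0],[-0.002,0.003,-0.146],-1],
  ],
)

```text
clock: 16.65
eef_pos: [0.5112, 0.0465, 0.164]
ee_rot: [-0.002, -0.02, 1.0, 0.0]
ft_force: [1.2, -0.1, -0.7]
opening: 0.0251
grasp_force: 26.1
```

```bash
python3 -c "
from h import *
go((.4872,.359,0.165),92.25)"
```

```text
shift [ 11.8 313.2  -0.6] turn [ 0.001  -0.0048 -0.0002] q7 1.45 psi now 92.2
```

arm_command(
  rows=[
    [[12,308,0],[0,0,0],-1],
    [[12,308,0],[0,0,0],-1],
    [[12,308,0],[0,0,0],-1],
    [[12,308,0],[0,0,0],-1],
    [[12,308,0],[0,0,0],-1],
    [[12,308,0],[0,0,0],-1],
    [[12,308,0],[0,0,0],-1],
    [[12,308,0],[0,0,0],-1],
  ],
)

```text
clock: 17.45
eef_pos: [0.4868, 0.3539, 0.1637]
ee_rot: [-0.003, -0.022, 1.0, 0.0]
ft_force: [0.0, -0.4, -0.2]
opening: 0.0253
grasp_force: 26.1
```

```bash
python3 -c "
from h import *
go((.4872,.359,0.10),92.25)
d=snapshot('wrist');np.savez('pics/w7.npz',**d)
a=d['img'][100:340,90:430]
cv2.imwrite('pics/w7.png',cv2.resize(a,None,fx=2.3,fy=2.3,interpolation=cv2.INTER_CUBIC))"
```

```text
shift [-1.   5.1 63.7] turn [ 0.0003 -0.0055  0.004 ] q7 0.89 psi now 92.5
```

View pics/w7.png

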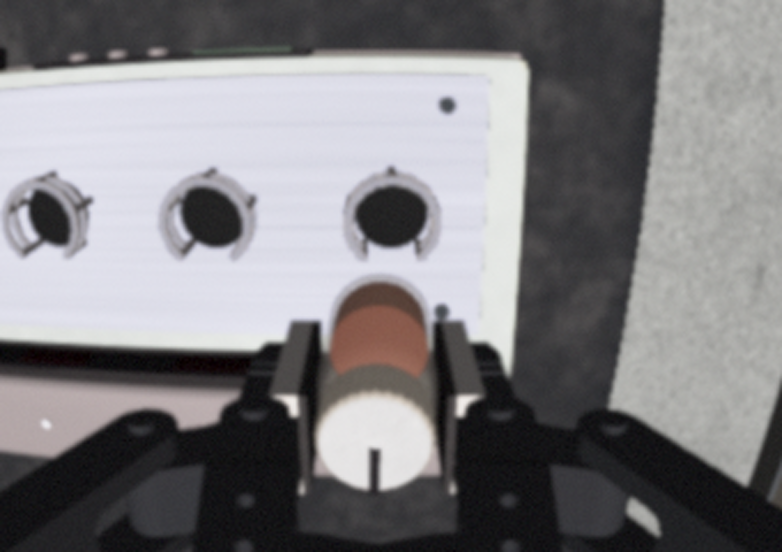

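The pads sit at crop (391,216), (212,217) and (49,217). The held cap's line points straight at the reader, from (374,450) to (374,492).

```bash
python3 -c "
from h import *
d=dict(np.load('pics/w7.npz'))
for u,v in [(391,216),(212,217),(49,217)]: print(pix2w(d,90+u/2.3,100+v/2.3,.064).round(4))
zc=.1637+.0053+.061
p,q=pix2w(d,90+374.5/2.3,100+451/2.3,zc),pix2w(d,90+374/2.3,100+492/2.3,zc); print(p,q,np.degrees(np.arctan2(*(q-p)[[1,0]])), 'cap',pix2w(d,90+375/2.3,100+440/2.3,zc))
"
```

```text
[0.4875 0.3585 0.064 ]
[0.491 0.283 0.064]
[0.494  0.2055 0.064 ]
[0.48941708 0.35199749 0.23      ] [0.49939545 0.35231772 0.23      ] 1.8381103217300536 cap [0.48687871 0.35198454 0.23      ]
```

arm_command(
  rows=[
    [[-1,5,20],[0,-0.003,0.002],-1],
    [[-1,5,50],[0,-0.003,0.002],-1],
    [[-1,5,75],[0,-0.003,0.002],-1],
    [[-1,5,80],[0,-0.003,0.002],-1],
    [[-1,5,80],[0,-0.003,0.002],-1],
    [[-1,5,80],[0,-0.003,0.002],-1],
  ],
)

```text
clock: 18.1
eef_pos: [0.4902, 0.3567, 0.0867]
ee_rot: [0.001, -0.018, 1.0, 0.001]
ft_force: [-0.1, 0.9, 0.2]
opening: 0.0253
grasp_force: 26.1
```

```bash
python3 -c "
from h import *
go((.4874,.359,0.0595),92.5)"
```

```text
shift [ 2.7  2.3 27.2] turn [ 0.0019  0.0014 -0.0078] q7 0.87 psi now 92.1
```

arm_command(
  rows=[
    [[2.5,2.3,0],[0,0.001,-0.007],-1],
    [[2.5,2.3,5],[0,0.001,-0.007],-1],
    [[2.5,2.3,12],[0,0.001,-0.007],-1],
    [[2.5,2.3,18],[0,0.001,-0.007],-1],
    [[2.5,2.3,24],[0,0.001,-0.007],-1],
    [[2.5,2.3,27],[0,0.001,-0.007],-1],
    [[2.5,2.3,27],[0,0.001,-0.007],-1],
  ],
)

```text
clock: 18.8
eef_pos: [0.4865, 0.3596, 0.0584]
ee_rot: [-0.001, -0.022, 1.0, 0.001]
ft_force: [-0.5, 0.2, 0.8]
opening: 0.0253
grasp_force: 25.9
```

arm_command(
  rows=[
    [[0,0,0],[0,0,0],-0.2],
    [[0,0,0],[0,0,0],0.0],
    [[0,0,0],[0,0,0],0.0],
    [[0,0,-20],[0,0,0],0.0],
    [[0,0,-60],[0,0,0],0.0],
    [[0,0,-100],[0,0,0],0.0],
    [[0,0,-100],[0,0,0],0.0],
    [[0,0,-100],[0,0,0],0.0],
  ],
)

```text
clock: 19.6
eef_pos: [0.4872, 0.3598, 0.1596]
ee_rot: [0.001, -0.022, 1.0, 0.001]
ft_force: [0.3, -1.2, -0.8]
opening: 0.0425
grasp_force: 0.0
```

```bash
cat >> h.py <<'E'
def cap(d,c,zt):
    """refine cap centre near world c at height zt and the pen line's angle"""
    g=cv2.cvtColor(d['img'],cv2.COLOR_BGR2GRAY); n=121; r=.018
    xs=np.linspace(-r,r,n); mp=np.array([[w2pix(d,(c[0]+x,c[1]+y,zt)) for y in xs] for x in xs],np.float32)
    o=cv2.remap(g,mp[...,0],mp[...,1],cv2.INTER_CUBIC)   # rows +x, cols +y
    cs=cv2.HoughCircles(cv2.GaussianBlur(o,(5,5),0),cv2.HOUGH_GRADIENT,1,100,param1=60,param2=8,minRadius=36,maxRadius=43)
    cv,cu,R=(cs[0][0][1],cs[0][0][0],cs[0][0][2]) if cs is not None else (60,60,0)
    I,J=np.mgrid[:n,:n]; q=np.hypot(I-cv,J-cu)<33; k=q&(o<np.median(o[q])-50)
    dx,dy=I[k]-cv,J[k]-cu; w=np.median(o[q])-o[k].astype(float)
    # line through the dark pixels (pca), signed away from the centre
    m=np.array([np.average(dx,weights=w),np.average(dy,weights=w)]); C=np.cov(np.stack([dx,dy]),aweights=w); e=np.linalg.eigh(C)[1][:,1]; e*=np.sign(e@m)
    pc=np.array(c[:2])+np.array([cv-60,cu-60])*2*r/(n-1)
    return pc.round(4),'R',float(R)*.3,'pca',np.degrees(np.arctan2(e[1],e[0])).round(1),'cent',np.degrees(np.arctan2(m[1],m[0])).round(1),k.sum(),o
E
python3 -c "
from h import *
s=get_state();print(s['eef_pos'])
d=snapshot('wrist');np.savez('pics/w8.npz',**d)
r=cap(d,(.487,.359),.125);print(r[:-1])
e=dict(np.load('pics/w6.npz'));L=[r[-1]]
for c in [(.4823,-.3641),(.4696,-.3007),(.5452,-.3525),(.5339,-.2893)]:
    r=cap(e,c,.067);print(r[:-1]);L.append(r[-1])
a=cv2.resize(d['img'][100:340,90:430],None,fx=1.7,fy=1.7)
b=cv2.resize(np.hstack(L),None,fx=.95,fy=.95);b=cv2.cvtColor(b,cv2.COLOR_GRAY2BGR);b=cv2.copyMakeBorder(b,0,0,0,max(0,a.shape[1]-b.shape[1]),0)[:,:a.shape[1]]
cv2.imwrite('pics/w8.png',np.vstack([a,b]))"
```

```text
[0.48718095 0.35978363 0.15962059]
(array([0.4866, 0.3589]), 'R', 10.979999542236328, 'pca', np.float64(2.1), 'cent', np.float64(0.1), np.int64(225))
(array([ 0.4774, -0.3595]), 'R', 11.7, 'pca', np.float64(39.1), 'cent', np.float64(128.0), np.int64(1224))
(array([ 0.468 , -0.3021]), 'R', 12.720000457763671, 'pca', np.float64(55.5), 'cent', np.float64(108.5), np.int64(294))
(array([ 0.5468, -0.3532]), 'R', 12.389999771118164, 'pca', np.float64(-7.7), 'cent', np.float64(-9.2), np.int64(267))
(array([ 0.5317, -0.29  ]), 'R', 11.670000457763672, 'pca', np.float64(-162.1), 'cent', np.float64(-158.4), np.int64(433))
```

View pics/w8.png

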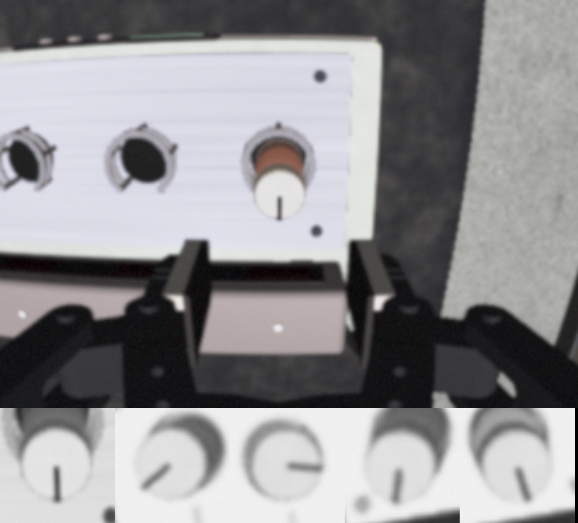

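Sample C stands upright in collar 0 with its line squarely to the reader (2.1° against 2.25°). Next, sharper angles for the rest from w6.

```bash
cat >> h.py <<'E'
def line(d,c,zt,rad=.0095):
    g=cv2.cvtColor(d['img'],cv2.COLOR_BGR2GRAY); n=121; r=.018
    xs=np.linspace(-r,r,n); mp=np.array([[w2pix(d,(c[0]+x,c[1]+y,zt)) for y in xs] for x in xs],np.float32)
    o=cv2.remap(g,mp[...,0],mp[...,1],cv2.INTER_CUBIC).astype(float)
    I,J=np.mgrid[:n,:n]; q=np.hypot(I-60,J-60)<rad/r*60; md=np.median(o[q]); k=q&(o<md-45)
    _,l,st,_=cv2.connectedComponentsWithStats(k.astype(np.uint8)); k=l==1+np.argmax(st[1:,4])
    dx,dy=I[k]-60,J[k]-60; w=md-o[k]; m=np.array([np.average(dx,weights=w),np.average(dy,weights=w)])
    e=np.linalg.eigh(np.cov(np.stack([dx,dy]),aweights=w))[1][:,1]; e*=np.sign(e@m)
    # where the line starts = the cap's centre
    t=dx*e[0]+dy*e[1]; s=m+e*(t.min()-m@e)
    return 'pca',np.degrees(np.arctan2(e[1],e[0])).round(1),'cent',np.degrees(np.arctan2(m[1],m[0])).round(1),'start',(np.array(c[:2])+s*r/60).round(4),k.sum()
E
python3 -c "
from h import *
e=dict(np.load('pics/w6.npz'))
for c in [(.4823,-.3641),(.4696,-.3007),(.5452,-.3525),(.5339,-.2893)]: print(line(e,c,.067))
go((.5339,-.289,0.17),108)"
```

```text
('pca', np.float64(-49.7), 'cent', np.float64(-56.3), 'start', array([ 0.4823, -0.365 ]), np.int64(233))
('pca', np.float64(85.2), 'cent', np.float64(83.5), 'start', array([ 0.4698, -0.3004]), np.int64(243))
('pca', np.float64(-6.9), 'cent', np.float64(-14.3), 'start', array([ 0.5467, -0.3534]), np.int64(227))
('pca', np.float64(17.9), 'cent', np.float64(16.5), 'start', array([ 0.5348, -0.2892]), np.int64(241))
shift [ -18.7 -649.7  -12.6] turn [ 0.0015 -0.0007 -0.27  ] q7 0.88 psi now 92.5
```

arm_command(
  rows=[
    [[-10,-630,-15],[0,0,0],0.0],
    [[-10,-630,-15],[0,0,0],0.0],
    [[-10,-630,-15],[0,0,0],0.0],
    [[-10,-630,-15],[0,0,0],0.0],
    [[-10,-630,-15],[0,0,0],0.0],
    [[-10,-630,-15],[0,0,0],0.0],
    [[-10,-630,-15],[0,0,0],0.0],
    [[-10,-630,-15],[0,0,0],0.0],
  ],
)

```text
clock: 20.45
eef_pos: [0.5095, -0.0418, 0.1662]
ee_rot: [-0.002, -0.022, 1.0, 0.001]
ft_force: [0.3, -0.3, 0.4]
opening: 0.0429
grasp_force: 0.0
```

```bash
python3 -c "
from h import *
go((.52,-.3135,0.178),92.25)"
```

```text
shift [   1.6 -271.9  -12.1] turn [ 0.0013 -0.0031  0.0051] q7 1.64 psi now 92.5
```

arm_command(
  rows=[
    [[-2,-268,-12],[0,0,0.003],0.0],
    [[-2,-268,-12],[0,0,0.003],0.0],
    [[-2,-268,-12],[0,0,0.003],0.0],
    [[-2,-268,-12],[0,0,0.003],0.0],
    [[-2,-268,-12],[0,0,0.003],0.0],
    [[-2,-268,-12],[0,0,0.003],0.0],
    [[-2,-268,-12],[0,0,0.003],0.0],
    [[-2,-268,-12],[0,0,0.003],0.0],
  ],
)

```text
clock: 21.25
eef_pos: [0.5237, -0.3068, 0.1774]
ee_rot: [-0.002, -0.02, 1.0, 0.001]
ft_force: [0.2, -0.3, 0.7]
opening: 0.043
grasp_force: 0.0
```

```bash
python3 -c "
from h import *
d=snapshot('wrist');np.savez('pics/w9.npz',**d)
for c in [(.4823,-.365),(.4698,-.3005),(.5345,-.289)]: print(line(d,c,.067))
cs=[(118,100),(458,48),(494,376),(178,417)];e=dict(np.load('pics/w6.npz'))
a=d['img'][90:290,140:370].copy()
for c,q in zip(cs,cs):
    X=pix2w(e,140+c[0]/3,90+c[1]/3,.03);print(w2pix(d,X)-[140,90])
cv2.imwrite('pics/w9.png',cv2.resize(a,None,fx=2,fy=2))
go((.534,-.2895,0.03),107.9)"
```

```text
('pca', np.float64(-48.8), 'cent', np.float64(-51.6), 'start', array([ 0.4824, -0.3655]), np.int64(254))
('pca', np.float64(84.1), 'cent', np.float64(85.1), 'start', array([ 0.4697, -0.3003]), np.int64(245))
('pca', np.float64(18.3), 'cent', np.float64(13.3), 'start', array([ 0.5348, -0.2894]), np.int64(258))
[32.81385109 31.15883938]
[146.24311678  12.93922798]
[159.29484329 123.21779134]
[ 53.36321441 137.30702157]
shift [-10.9  15.5 147.8] turn [ 0.0035 -0.0024 -0.2702] q7 2.15 psi now 92.4
```

View pics/w9.png

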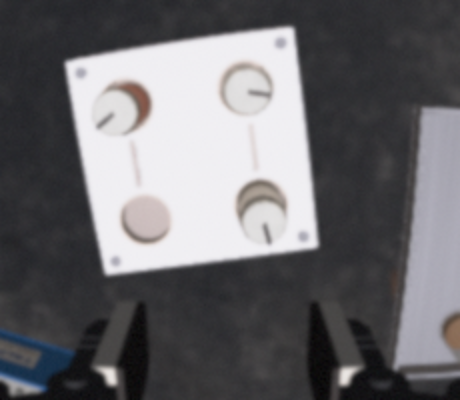

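The carrier has not moved and pocket C is empty. Now picking D.

arm_command(
  rows=[
    [[-11,15,0],[0,0,-0.14],0.0],
    [[-11,15,40],[0,0,-0.27],0.0],
    [[-11,15,85],[0,0,-0.27],0.0],
    [[-11,15,125],[0,0,-0.27],0.0],
    [[-11,15,147],[0,0,-0.27],0.0],
    [[-11,15,147],[0,0,-0.27],0.0],
    [[-11,15,147],[0,0,-0.27],0.0],
  ],
)

```text
clock: 22.0
eef_pos: [0.5352, -0.2905, 0.0324]
ee_rot: [-0.0, -0.156, 0.988, 0.001]
ft_force: [0.2, -0.3, 0.2]
opening: 0.0427
grasp_force: 0.0
```

```bash
python3 -c "
from h import *
go((.5343,-.2893,0.0005),108.1)"
```

```text
shift [ 0.4  1.3 31.9] turn [ 0.0023 -0.0006 -0.0029] q7 2.4 psi now 107.9
```

arm_command(
  rows=[
    [[0,1,15],[0,0,-0.003],0.0],
    [[0,1,31],[0,0,-0.003],0.0],
    [[0,1,31],[0,0,-0.003],0.0],
    [[0,1,31],[0,0,-0.003],-1],
    [[0,1,31],[0,0,-0.003],-1],
    [[0,1,31],[0,0,-0.003],-1],
    [[0,1,31],[0,0,-0.003],-1],
    [[0,1,31],[0,0,-0.003],-1],
  ],
)

```text
clock: 22.8
eef_pos: [0.5345, -0.2905, 0.0013]
ee_rot: [-0.0, -0.157, 0.988, 0.001]
ft_force: [0.1, 2.0, 0.1]
opening: 0.0255
grasp_force: 25.3
```

arm_command(
  rows=[
    [[0,0,-10],[0,0,0],-1],
    [[0,0,-40],[0,0,0],-1],
    [[0,0,-85],[0,0,0],-1],
    [[0,0,-130],[0,0,0],-1],
    [[0,0,-165],[0,0,0],-1],
    [[0,0,-165],[0,0,0],-1],
  ],
)

```text
clock: 23.4
eef_pos: [0.5377, -0.2934, 0.1731]
ee_rot: [0.004, -0.156, 0.988, -0.002]
ft_force: [0.2, 0.2, -0.1]
opening: 0.0253
grasp_force: 25.2
```

```bash
python3 -c "
from h import *
go((.4902,.284,0.165),92.25)"
```

```text
shift [-132.8  564.     5.6] turn [-0.0052  0.0085  0.2741] q7 2.37 psi now 108.0
```

arm_command(
  rows=[
    [[-134,561,2],[0,0,0.274],-1],
    [[-134,561,2],[0,0,0.274],-1],
    [[-134,561,2],[0,0,0.274],-1],
    [[-134,561,2],[0,0,0.274],-1],
    [[-134,561,2],[0,0,0.274],-1],
    [[-134,561,2],[0,0,0.274],-1],
    [[-134,561,2],[0,0,0.274],-1],
    [[-134,561,2],[0,0,0.274],-1],
  ],
)

```text
clock: 24.2
eef_pos: [0.5025, 0.1089, 0.1657]
ee_rot: [0.0, -0.02, 1.0, 0.001]
ft_force: [1.9, -1.5, -0.7]
opening: 0.0248
grasp_force: 25.2
```

```bash
python3 -c "
from h import *
go((.4902,.284,0.165),92.25)"
```

```text
shift [  5.3 175.5   0.9] turn [0.0013 0.0003 0.0003] q7 1.32 psi now 92.3
```

arm_command(
  rows=[
    [[5,173,1],[0,0,0],-1],
    [[5,173,1],[0,0,0],-1],
    [[5,173,1],[0,0,0],-1],
    [[5,173,1],[0,0,0],-1],
    [[5,173,40],[0,0,0],-1],
    [[5,173,75],[0,0,0],-1],
    [[5,173,75],[0,0,0],-1],
    [[5,173,75],[0,0,0],-1],
  ],
)

```text
clock: 25.0
eef_pos: [0.4908, 0.2797, 0.0908]
ee_rot: [-0.001, -0.02, 1.0, 0.0]
ft_force: [-0.8, 1.2, -0.4]
opening: 0.0252
grasp_force: 25.2
```

```bash
python3 -c "
from h import *
d=snapshot('wrist');s=get_state();p=s['eef_pos'];print(line(d,p,p[2]+.0047+.061))
go((.4902,.284,0.0592),92.25)"
```

```text
('pca', np.float64(156.1), 'cent', np.float64(66.4), 'start', array([0.5025, 0.284 ]), np.int64(276))
shift [ 1.3  3.8 32.7] turn [0.002  0.0005 0.0003] q7 0.99 psi now 92.3
```

arm_command(
  rows=[
    [[1,4,0],[0,0,0],-1],
    [[1,4,5],[0,0,0],-1],
    [[1,4,12],[0,0,0],-1],
    [[1,4,18],[0,0,0],-1],
    [[1,4,24],[0,0,0],-1],
    [[1,4,29],[0,0,0],-1],
    [[1,4,32],[0,0,0],-1],
    [[1,4,32],[0,0,0],-1],
  ],
)

```text
clock: 25.85
eef_pos: [0.4897, 0.2843, 0.0588]
ee_rot: [-0.0, -0.02, 1.0, 0.001]
ft_force: [-0.8, -0.5, 5.1]
opening: 0.0248
grasp_force: 25.2
```

arm_command(
  rows=[
    [[0,0,0],[0,0,0],-0.2],
    [[0,0,0],[0,0,0],0.0],
    [[0,0,0],[0,0,0],0.0],
    [[0,0,-20],[0,0,0],0.0],
    [[0,0,-60],[0,0,0],0.0],
    [[0,0,-105],[0,0,0],0.0],
    [[0,0,-105],[0,0,0],0.0],
    [[0,0,-105],[0,0,0],0.0],
  ],
)

```text
clock: 26.65
eef_pos: [0.4902, 0.2843, 0.1646]
ee_rot: [0.001, -0.02, 1.0, 0.001]
ft_force: [-0.4, -0.6, -0.2]
opening: 0.0429
grasp_force: 0.0
```

```bash
python3 -c "
from h import *
s=get_state();print(s['eef_pos'])
d=snapshot('wrist');np.savez('pics/w10.npz',**d)
for c in [(.4897,.284),(.487,.359)]: print(line(d,c,.125))
go((.52,-.3135,0.178),92.25)"
```

```text
[0.49019909 0.28431285 0.1646353 ]
('pca', np.float64(1.2), 'cent', np.float64(-7.4), 'start', array([0.4912, 0.2832]), np.int64(224))
('pca', np.float64(1.8), 'cent', np.float64(-6.1), 'start', array([0.4876, 0.3583]), np.int64(256))
shift [  -6.6 -598.   -15.5] turn [ 0.0013 -0.0009  0.0009] q7 0.99 psi now 92.3
```

arm_command(
  rows=[
    [[-7,-598,-14],[0,0,0],0.0],
    [[-7,-598,-14],[0,0,0],0.0],
    [[-7,-598,-14],[0,0,0],0.0],
    [[-7,-598,-14],[0,0,0],0.0],
    [[-7,-598,-14],[0,0,0],0.0],
    [[-7,-598,-14],[0,0,0],0.0],
    [[-7,-598,-14],[0,0,0],0.0],
    [[-7,-598,-14],[0,0,0],0.0],
  ],
)

```text
clock: 27.5
eef_pos: [0.5092, -0.1173, 0.1709]
ee_rot: [-0.002, -0.02, 1.0, 0.001]
ft_force: [0.9, -0.5, 0.7]
opening: 0.0428
grasp_force: 0.0
```

```bash
python3 -c "
from h import *
go((.52,-.3135,0.178),92.25)"
```

```text
shift [  -2.9 -196.5   -7.4] turn [ 0.0016 -0.0034  0.0011] q7 1.8 psi now 92.3
```

arm_command(
  rows=[
    [[-5,-194,-7],[0,0,0],0.0],
    [[-5,-194,-7],[0,0,0],0.0],
    [[-5,-194,-7],[0,0,0],0.0],
    [[-5,-194,-7],[0,0,0],0.0],
    [[-5,-194,-7],[0,0,0],0.0],
    [[-5,-194,-7],[0,0,0],0.0],
  ],
)

```text
clock: 28.1
eef_pos: [0.5218, -0.3097, 0.177]
ee_rot: [-0.002, -0.019, 1.0, 0.001]
ft_force: [0.3, -0.0, -0.5]
opening: 0.0424
grasp_force: 0.0
```

```bash
python3 -c "
from h import *
d=snapshot('wrist');np.savez('pics/w11.npz',**d)
for c in [(.4823,-.365),(.4698,-.3005)]: print(line(d,c,.067))
go((.4697,-.3007,0.03),84.5)"
```

```text
('pca', np.float64(-50.2), 'cent', np.float64(-56.6), 'start', array([ 0.4821, -0.3657]), np.int64(250))
('pca', np.float64(84.2), 'cent', np.float64(80.8), 'start', array([ 0.4701, -0.3006]), np.int64(256))
shift [ 51.9   9.1 147.5] turn [ 0.0029 -0.0037  0.1359] q7 2.16 psi now 92.3
```

arm_command(
  rows=[
    [[40,9,0],[0,0,0.07],0.0],
    [[52,9,40],[0,0,0.136],0.0],
    [[52,9,85],[0,0,0.136],0.0],
    [[52,9,125],[0,0,0.136],0.0],
    [[52,9,147],[0,0,0.136],0.0],
    [[52,9,147],[0,0,0.136],0.0],
    [[52,9,147],[0,0,0.136],0.0],
  ],
)

```text
clock: 28.85
eef_pos: [0.471, -0.3007, 0.0323]
ee_rot: [-0.001, 0.047, 0.999, 0.001]
ft_force: [0.1, -0.5, 0.5]
opening: 0.0428
grasp_force: 0.0
```

```bash
python3 -c "
from h import *
go((.4698,-.3007,0.0005),84.5)"
```

```text
shift [ 1.1 -0.2 31.8] turn [ 0.0019 -0.0019  0.002 ] q7 2.12 psi now 84.6
```

arm_command(
  rows=[
    [[1,0,15],[0,0,0.002],0.0],
    [[1,0,31],[0,0,0.002],0.0],
    [[1,0,31],[0,0,0.002],0.0],
    [[1,0,31],[0,0,0.002],-1],
    [[1,0,31],[0,0,0.002],-1],
    [[1,0,31],[0,0,0.002],-1],
    [[1,0,31],[0,0,0.002],-1],
    [[1,0,31],[0,0,0.002],-1],
  ],
)

```text
clock: 29.65
eef_pos: [0.4708, -0.3019, 0.0027]
ee_rot: [0.001, 0.049, 0.999, 0.001]
ft_force: [-0.4, 2.9, 8.6]
opening: 0.0255
grasp_force: 26.5
```

arm_command(
  rows=[
    [[0,0,-10],[0,0,0],-1],
    [[0,0,-40],[0,0,0],-1],
    [[0,0,-85],[0,0,0],-1],
    [[0,0,-130],[0,0,0],-1],
    [[0,0,-165],[0,0,0],-1],
    [[0,0,-165],[0,0,0],-1],
    [[0,0,-165],[0,0,0],-1],
  ],
)

```text
clock: 30.35
eef_pos: [0.4702, -0.3024, 0.1676]
ee_rot: [0.001, 0.049, 0.999, 0.0]
ft_force: [0.8, -0.4, -1.3]
opening: 0.0249
grasp_force: 25.7
```

```bash
python3 -c "
from h import *
go((.4931,.209,0.165),2.3)"
```

```text
shift [ 27.2 511.2   2.8] turn [1.4000e-03 9.0000e-04 1.4327e+00] q7 2.07 psi now 84.4
```

arm_command(
  rows=[
    [[27,510,3],[0,0,1.433],-1],
    [[27,510,3],[0,0,1.433],-1],
    [[27,510,3],[0,0,1.433],-1],
    [[27,510,3],[0,0,1.433],-1],
    [[27,510,3],[0,0,1.433],-1],
    [[27,510,3],[0,0,1.433],-1],
    [[27,510,3],[0,0,1.433],-1],
    [[27,510,3],[0,0,1.433],-1],
  ],
)

```text
clock: 31.15
eef_pos: [0.4857, 0.0486, 0.1634]
ee_rot: [-0.001, 0.545, 0.839, -0.001]
ft_force: [0.2, -0.5, 0.3]
opening: 0.0253
grasp_force: 25.7
```

```bash
python3 -c "
from h import *
go((.4931,.209,0.165),2.3)"
```

```text
shift [143.5  72.   -1.5] turn [-0.003  -0.0013  0.3789] q7 0.3 psi now 24.0
```

arm_command(
  rows=[
    [[142,72,-1],[0,0,0.379],-1],
    [[142,72,-1],[0,0,0.379],-1],
    [[142,72,-1],[0,0,0.379],-1],
    [[142,72,-1],[0,0,0.379],-1],
    [[142,72,35],[0,0,0.379],-1],
    [[142,72,72],[0,0,0.379],-1],
    [[142,72,72],[0,0,0.379],-1],
    [[142,72,72],[0,0,0.379],-1],
  ],
)

```text
clock: 31.95
eef_pos: [0.4931, 0.2057, 0.0922]
ee_rot: [-0.001, 0.691, 0.723, -0.001]
ft_force: [0.2, -0.5, 0.3]
opening: 0.0256
grasp_force: 25.7
```

```bash
python3 -c "
from h import *
go((.4931,.2092,0.0600),2.25)"
```

```text
shift [ 3.6  0.2 32.1] turn [-0.0036  0.0004  0.006 ] q7 -0.32 psi now 2.6
```

arm_command(
  rows=[
    [[3.5,0,0],[0,0,0.005],-1],
    [[3.5,0,5],[0,0,0.005],-1],
    [[3.5,0,12],[0,0,0.005],-1],
    [[3.5,0,18],[0,0,0.005],-1],
    [[3.5,0,24],[0,0,0.005],-1],
    [[3.5,0,29],[0,0,0.005],-1],
    [[3.5,0,31],[0,0,0.005],-1],
    [[3.5,0,31],[0,0,0.005],-1],
  ],
)

```text
clock: 32.75
eef_pos: [0.4936, 0.2098, 0.0614]
ee_rot: [-0.001, 0.693, 0.721, -0.0]
ft_force: [0.6, 0.3, -0.6]
opening: 0.0254
grasp_force: 25.7
```

arm_command(
  rows=[
    [[0,0,1],[0,0,0],-1],
    [[0,0,2],[0,0,0],-1],
    [[0,0,2],[0,0,0],-1],
  ],
)

```text
clock: 33.05
eef_pos: [0.4941, 0.2102, 0.0606]
ee_rot: [-0.001, 0.693, 0.721, 0.001]
ft_force: [-1.8, -0.2, 6.0]
opening: 0.0252
grasp_force: 26.0
```

Contact. Release, rise and check.

arm_command(
  rows=[
    [[0,0,0],[0,0,0],-0.2],
    [[0,0,0],[0,0,0],0.0],
    [[0,0,0],[0,0,0],0.0],
    [[0,0,-20],[0,0,0],0.0],
    [[0,0,-60],[0,0,0],0.0],
    [[0,0,-105],[0,0,0],0.0],
    [[0,0,-105],[0,0,0],0.0],
    [[0,0,-105],[0,0,0],0.0],
  ],
)

```text
clock: 33.85
eef_pos: [0.4944, 0.2102, 0.1658]
ee_rot: [-0.001, 0.692, 0.721, 0.001]
ft_force: [0.0, 0.1, -0.6]
opening: 0.0432
grasp_force: 0.0
```

```bash
python3 -c "
from h import *
s=get_state();print(s['eef_pos'])
d=snapshot('wrist');np.savez('pics/w12.npz',**d)
for c in [(.4934,.209),(.4900,.284),(.487,.359)]: print(line(d,c,.125))
go((.51,-.3135,0.178),92.25)"
```

```text
[0.49436996 0.21019065 0.16575625]
('pca', np.float64(1.9), 'cent', np.float64(0.3), 'start', array([0.4949, 0.2089]), np.int64(228))
('pca', np.float64(0.5), 'cent', np.float64(-7.5), 'start', array([0.4918, 0.2832]), np.int64(201))
('pca', np.float64(2.3), 'cent', np.float64(-4.7), 'start', array([0.4879, 0.3584]), np.int64(242))
shift [-523.6   -5.   -14.3] turn [ 4.0000e-04 -2.0000e-03 -1.5691e+00] q7 -0.36 psi now 2.3
```

arm_command(
  rows=[
    [[-595,-18,-13],[0,0,-0.67],0.0],
    [[-595,-18,-13],[0,0,-0.67],0.0],
    [[-595,-18,-13],[0,0,-0.67],0.0],
    [[-595,-18,-13],[0,0,-0.67],0.0],
    [[-595,-18,-13],[0,0,-0.67],0.0],
    [[-595,-18,-13],[0,0,-0.67],0.0],
    [[-595,-18,-13],[0,0,-0.67],0.0],
    [[-595,-18,-13],[0,0,-0.67],0.0],
  ],
)

```text
clock: 34.7
eef_pos: [0.497, -0.1758, 0.1712]
ee_rot: [-0.002, 0.417, 0.909, 0.0]
ft_force: [1.6, -0.8, 0.1]
opening: 0.0428
grasp_force: 0.0
```

```bash
python3 -c "
from h import *
go((.50,-.385,0.178),42.5)"
```

```text
shift [-160.4 -134.2   -7.2] turn [-0.0014 -0.0035 -0.0308] q7 1.07 psi now 40.7
```

arm_command(
  rows=[
    [[-159,-132,-7],[0,0,0],0.0],
    [[-159,-132,-7],[0,0,0],0.0],
    [[-159,-132,-7],[0,0,0],0.0],
    [[-159,-132,-7],[0,0,0],0.0],
    [[-159,-132,-7],[0,0,0],0.0],
    [[-159,-132,-7],[0,0,0],0.0],
  ],
)

```text
clock: 35.3
eef_pos: [0.5001, -0.3825, 0.1772]
ee_rot: [-0.002, 0.419, 0.908, -0.0]
ft_force: [1.3, 0.4, -0.5]
opening: 0.0426
grasp_force: 0.0
```

```bash
python3 -c "
from h import *
d=snapshot('wrist');np.savez('pics/w13.npz',**d)
print(line(d,(.4823,-.365),.067))
go((.4821,-.3655,0.03),40.7)"
```

```text
('pca', np.float64(-49.4), 'cent', np.float64(-59.4), 'start', array([ 0.4823, -0.3665]), np.int64(237))
shift [ 22.8  -4.5 147.5] turn [-0.0008 -0.0048 -0.0007] q7 1.46 psi now 40.7
```

arm_command(
  rows=[
    [[23,-4,0],[0,0,0],0.0],
    [[23,-4,40],[0,0,0],0.0],
    [[23,-4,85],[0,0,0],0.0],
    [[23,-4,125],[0,0,0],0.0],
    [[23,-4,147],[0,0,0],0.0],
    [[23,-4,147],[0,0,0],0.0],
    [[23,-4,147],[0,0,0],0.0],
  ],
)

```text
clock: 36.05
eef_pos: [0.4842, -0.3642, 0.0326]
ee_rot: [-0.001, 0.416, 0.909, 0.001]
ft_force: [0.1, -0.0, 0.3]
opening: 0.0426
grasp_force: 0.0
```

```bash
python3 -c "
from h import *
go((.4821,-.3655,0.001),40.7)"
```

```text
shift [ 0.3 -2.4 31.6] turn [ 0.0003 -0.0027  0.0022] q7 1.52 psi now 40.8
```

arm_command(
  rows=[
    [[0,-2,15],[0,0,0.002],0.0],
    [[0,-2,31],[0,0,0.002],0.0],
    [[0,-2,31],[0,0,0.002],0.0],
    [[0,-2,31],[0,0,0.002],-1],
    [[0,-2,31],[0,0,0.002],-1],
    [[0,-2,31],[0,0,0.002],-1],
    [[0,-2,31],[0,0,0.002],-1],
    [[0,-2,31],[0,0,0.002],-1],
  ],
)

```text
clock: 36.85
eef_pos: [0.4823, -0.3671, 0.0017]
ee_rot: [-0.0, 0.418, 0.909, 0.0]
ft_force: [-0.2, -0.7, -1.0]
opening: 0.0253
grasp_force: 26.4
```

arm_command(
  rows=[
    [[0,0,-10],[0,0,0],-1],
    [[0,0,-40],[0,0,0],-1],
    [[0,0,-85],[0,0,0],-1],
    [[0,0,-130],[0,0,0],-1],
    [[0,0,-165],[0,0,0],-1],
    [[0,0,-165],[0,0,0],-1],
    [[0,0,-165],[0,0,0],-1],
  ],
)

```text
clock: 37.55
eef_pos: [0.4827, -0.3674, 0.1678]
ee_rot: [0.0, 0.418, 0.909, 0.0]
ft_force: [-0.4, -0.4, -1.7]
opening: 0.0252
grasp_force: 26.5
```

```bash
python3 -c "
from h import *
go((.496,.1343,0.165),92.4)"
```

```text
shift [372.2 336.6   3. ] turn [ 0.001   0.001  -0.9039] q7 1.46 psi now 40.6
```

arm_command(
  rows=[
    [[371,335,3],[0,0,-0.904],-1],
    [[371,335,3],[0,0,-0.904],-1],
    [[371,335,3],[0,0,-0.904],-1],
    [[371,335,3],[0,0,-0.904],-1],
    [[371,335,3],[0,0,-0.904],-1],
    [[371,335,3],[0,0,-0.904],-1],
    [[371,335,3],[0,0,-0.904],-1],
    [[371,335,3],[0,0,-0.904],-1],
  ],
)

```text
clock: 38.35
eef_pos: [0.4912, 0.0344, 0.1634]
ee_rot: [-0.002, -0.021, 1.0, 0.001]
ft_force: [0.5, -0.4, 0.3]
opening: 0.025
grasp_force: 26.4
```

```bash
python3 -c "
from h import *
go((.496,.1343,0.165),92.4)"
```

```text
shift [-9.  99.6 -1.5] turn [ 0.0012 -0.0032  0.0004] q7 1.47 psi now 92.4
```

arm_command(
  rows=[
    [[-9,98,-1],[0,0,0],-1],
    [[-9,98,-1],[0,0,0],-1],
    [[-9,98,-1],[0,0,0],-1],
    [[-9,98,35],[0,0,0],-1],
    [[-9,98,72],[0,0,0],-1],
    [[-9,98,72],[0,0,0],-1],
    [[-9,98,72],[0,0,0],-1],
  ],
)

```text
clock: 39.05
eef_pos: [0.4965, 0.1303, 0.0921]
ee_rot: [-0.002, -0.021, 1.0, 0.0]
ft_force: [0.1, 0.1, 0.5]
opening: 0.0252
grasp_force: 26.4
```

```bash
python3 -c "
from h import *
go((.4963,.1343,0.0598),92.4)"
```

```text
shift [-0.   4.  32.3] turn [ 0.0003 -0.0039 -0.0003] q7 1.27 psi now 92.4
```

arm_command(
  rows=[
    [[0,4,0],[0,-0.003,0],-1],
    [[0,4,5],[0,-0.003,0],-1],
    [[0,4,12],[0,-0.003,0],-1],
    [[0,4,18],[0,-0.003,0],-1],
    [[0,4,24],[0,-0.003,0],-1],
    [[0,4,29],[0,-0.003,0],-1],
    [[0,4,32],[0,-0.003,0],-1],
    [[0,4,32],[0,-0.003,0],-1],
  ],
)

```text
clock: 39.85
eef_pos: [0.4969, 0.1349, 0.0601]
ee_rot: [0.001, -0.021, 1.0, 0.001]
ft_force: [-0.2, 0.6, -0.7]
opening: 0.0251
grasp_force: 26.4
```

arm_command(
  rows=[
    [[0,0,1],[0,0,0],-1],
    [[0,0,2],[0,0,0],-1],
    [[0,0,2],[0,0,0],-1],
  ],
)

```text
clock: 40.15
eef_pos: [0.4977, 0.1352, 0.0592]
ee_rot: [0.001, -0.021, 1.0, 0.001]
ft_force: [-0.7, -0.4, 3.6]
opening: 0.0248
grasp_force: 26.7
```

arm_command(
  rows=[
    [[0,0,0],[0,0,0],-0.2],
    [[0,0,0],[0,0,0],0.0],
    [[0,0,0],[0,0,0],0.0],
    [[0,0,-20],[0,0,0],0.0],
    [[0,0,-60],[0,0,0],0.0],
    [[0,0,-105],[0,0,0],0.0],
    [[0,0,-105],[0,0,0],0.0],
    [[0,0,-105],[0,0,0],0.0],
  ],
)

```text
clock: 40.95
eef_pos: [0.4977, 0.1352, 0.1647]
ee_rot: [0.002, -0.021, 1.0, 0.001]
ft_force: [-0.4, -0.2, -0.4]
opening: 0.0427
grasp_force: 0.0
```

```bash
python3 -c "
from h import *
s=get_state();print(s['eef_pos'])
d=snapshot('wrist');np.savez('pics/w14.npz',**d)
for c in [(.496,.1345),(.4934,.209),(.4900,.284),(.487,.359)]: print(line(d,c,.125))
cv2.imwrite('pics/w14.png',cv2.resize(d['img'][100:300],None,fx=1.56,fy=1.56,interpolation=cv2.INTER_CUBIC))
go((.5047,.045,0.165),92.25)"
```

```text
[0.49766001 0.13515519 0.1646983 ]
('pca', np.float64(2.4), 'cent', np.float64(2.8), 'start', array([0.4957, 0.1345]), np.int64(288))
('pca', np.float64(3.0), 'cent', np.float64(-8.3), 'start', array([0.4943, 0.208 ]), np.int64(242))
('pca', np.float64(-0.8), 'cent', np.float64(-16.1), 'start', array([0.4912, 0.2825]), np.int64(256))
('pca', np.float64(3.9), 'cent', np.float64(-12.1), 'start', array([0.4882, 0.3575]), np.int64(279))
shift [ -4.2 -90.1  -1.7] turn [0.0014 0.0021 0.0027] q7 1.26 psi now 92.4
```

View pics/w14.png

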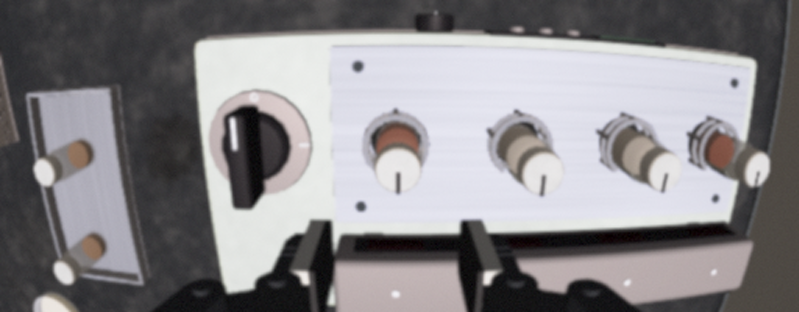

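All four samples stand in their collars with lines to the reader, and both blanks stand in the tray. Switching back on.

arm_command(
  rows=[
    [[-5,-50,0],[0,0,0.003],0.0],
    [[-7,-90,0],[0,0,0.003],0.0],
    [[-7,-90,0],[0,0,0.003],0.0],
    [[-7,-90,40],[0,0,0.003],0.0],
    [[-7,-90,80],[0,0,0.003],0.0],
    [[-7,-90,85],[0,0,0.003],0.0],
    [[-7,-90,85],[0,0,0.003],0.0],
  ],
)

```text
clock: 41.7
eef_pos: [0.5065, 0.0454, 0.0772]
ee_rot: [-0.001, -0.02, 1.0, 0.0]
ft_force: [-0.0, 0.2, 0.6]
opening: 0.0424
grasp_force: 0.0
```

```bash
python3 -c "
from h import *
go((.5052,.0452,0.0432),92.0)"
```

```text
shift [ 1.2 -0.2 34. ] turn [ 0.0007 -0.0022  0.0043] q7 1.46 psi now 92.2
```

arm_command(
  rows=[
    [[1,0,17],[0,0,0.004],0.0],
    [[1,0,33],[0,0,0.004],0.0],
    [[1,0,33],[0,0,0.004],0.0],
    [[1,0,33],[0,0,0.004],-1],
    [[1,0,33],[0,0,0.004],-1],
    [[1,0,33],[0,0,0.004],-1],
    [[1,0,33],[0,0,0.004],-1],
    [[1,0,33],[0,0,0.004],-1],
  ],
  grip_force=30,
)

```text
clock: 42.5
eef_pos: [0.5082, 0.0455, 0.0471]
ee_rot: [0.002, -0.017, 1.0, 0.001]
ft_force: [-1.0, -0.6, 7.1]
opening: 0.0133
grasp_force: 31.7
```

arm_command(
  rows=[
    [[0,0,0],[0,0,0.14],-1],
    [[0,0,0],[0,0,0.28],-1],
    [[0,0,0],[0,0,0.42],-1],
    [[0,0,0],[0,0,0.56],-1],
    [[0,0,0],[0,0,0.7],-1],
    [[0,0,0],[0,0,0.84],-1],
    [[0,0,0],[0,0,0.98],-1],
    [[0,0,0],[0,0,1.12],-1],
  ],
)

```text
clock: 43.3
eef_pos: [0.5066, 0.0428, 0.0471]
ee_rot: [0.001, 0.52, 0.854, 0.0]
ft_force: [-7.1, -8.2, 15.2]
opening: 0.0134
grasp_force: 32.8
```

arm_command(
  rows=[
    [[0,0,0],[0,0,0.14],-1],
    [[0,0,0],[0,0,0.28],-1],
    [[0,0,0],[0,0,0.42],-1],
    [[0,0,0],[0,0,0.45],-1],
    [[0,0,0],[0,0,0.45],-1],
  ],
)

```text
clock: 43.8
eef_pos: [0.5054, 0.0424, 0.0471]
ee_rot: [-0.0, 0.695, 0.719, -0.0]
ft_force: [-11.7, -9.6, 21.6]
opening: 0.0131
grasp_force: 33.8
```

arm_command(
  rows=[
    [[0,0,0],[0,0,0],-0.2],
    [[0,0,0],[0,0,0],0.0],
    [[0,0,0],[0,0,0],0.0],
    [[0,0,-30],[0,0,0],0.0],
    [[0,0,-80],[0,0,0],0.0],
    [[0,0,-130],[0,0,0],0.0],
    [[-30,0,-160],[0,0,0],0.0],
    [[-50,0,-160],[0,0,0],0.0],
  ],
)

```text
clock: 44.6
eef_pos: [0.5114, -0.0056, 0.2102]
ee_rot: [0.003, 0.694, 0.72, 0.005]
ft_force: [0.5, -0.7, -0.2]
opening: 0.0425
grasp_force: 0.0
```

arm_command(
  rows=[
    [[0,0,0],[0,0,0],0.0],
    [[0,0,0],[0,0,0],0.0],
  ],
)

```text
clock: 44.8
eef_pos: [0.5084, -0.0043, 0.2054]
ee_rot: [-0.0, 0.694, 0.72, 0.001]
ft_force: [-0.8, 0.9, -0.2]
opening: 0.0428
grasp_force: 0.0
```

```bash
python3 -c "
from h import *
s=get_state();print(s['eef_pos'])
d=snapshot('wrist');np.savez('pics/w15.npz',**d)
for c in [(.496,.1345),(.4934,.209),(.4900,.284),(.487,.359)]: print(line(d,c,.125))
cv2.imwrite('pics/w15.png',cv2.resize(d['img'][0:300,130:400],None,fx=2,fy=2,interpolation=cv2.INTER_CUBIC))"
```

```text
[ 0.50835697 -0.00434043  0.20535329]
('pca', np.float64(2.5), 'cent', np.float64(0.2), 'start', array([0.4963, 0.1343]), np.int64(235))Traceback (most recent call last):
  File "<string>", line 5, in <module>
    for c in [(.496,.1345),(.4934,.209),(.4900,.284),(.487,.359)]: print(line(d,c,.125))
                                                                         ~~~~^^^^^^^^^^
  File "h.py", line 57, in line
    _,l,st,_=cv2.connectedComponentsWithStats(k.astype(np.uint8)); k=l==1+np.argmax(st[1:,4])
                                                                          ~~~~~~~~~^^^^^^^^^^
    return _wrapfunc(a, 'argmax', axis=axis, out=out, **kwds)
    return bound(*args, **kwds)
ValueError: attempt to get argmax of an empty sequence
```

I'll check the switch handle numerically from depth.

```bash
python3 -c "
from h import *
d=dict(np.load('pics/w15.npz'));f=192/np.tan(np.radians(d['fovy'])/2)
v,u=np.mgrid[:384,:512];a=np.stack([u-d['cx'],v-d['cy']],-1);r=np.hypot(a[...,0],a[...,1])+1e-9;z=d['depth']
P=np.concatenate([a/r[...,None]*np.tan(np.minimum(r/f,1.4))[...,None]*z[...,None],z[...,None]],-1)
X=(P-d['t'])@d['R']
m=(abs(X[...,0]-.505)<.035)&(abs(X[...,1]-.045)<.035)&(X[...,2]>.092)&(X[...,2]<.105)
p=X[m][:,:2];(c,s,an)=cv2.minAreaRect((p*1000).astype(np.float32));print(m.sum(),c,s,an)
e=np.linalg.eigh(np.cov(p.T))[1][:,1];print('bar dir deg',np.degrees(np.arctan2(e[1],e[0])))
b=d['img'][m].max(1);q=p[b>120];print('white line centroid',q.mean(0) if len(q) else None,len(q))
"
```

```text
854 (503.6855163574219, 43.596435546875) (13.364920616149902, 57.198360443115234) 2.11671781539917
bar dir deg 92.64521880467595
white line centroid [0.50312012 0.05744107] 164
```

```bash
python3 -c "
from station import *
print(job_done())"
```

```text
the job is handed in; nothing more can be done
None
```

The job is handed in: the one blank is in the tray, and all four samples stand in the collars, labels within about 2–3° of square to the reader. The isolator is back on, by depth reading; samples 0–2 were last checked just before switch-on, and the judge's result was not shown.

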